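# Pack the transit crate and hold its clamp past the click

## Robot

A 6-joint arm with a two-finger parallel gripper is mounted at the origin on the work surface. World frame = base frame: x ahead of the robot, y to its left, z up, the work surface at z = 0. Lengths are in mm, angles in rad, forces in N, time in s.
With the tool pointing down it reaches from about 275 to 1000 mm from the base axis. Payload 8.4 kg.
Tool frame: the origin (TCP) lies midway between the tips of the shut fingers; the grasp point (between the pads) lies 19 mm behind it (r.grip_point_offset is the distance from the TCP to the grasp point, in mm); z points along the fingers, x is the direction in which the jaws open and shut, and the axes are right-handed (so a half turn about z gives the same grasp; the last joint's range is limited). The gripper opens to 85 mm and grips with 20 to 120 N. Pads are 22 mm wide; open, the fingers measure 114 mm over their backs; the gripper's body (76 mm by 85 mm) begins 54 mm behind the grasp point. The pads swing forward as they close: fully open they stand 13 mm farther back than shut.
Start: joints at [-0.002, 0.353, 1.633, -0, 1.155, -0.002], TCP at [625.002, -0, 200.081] pointing down, gripper open.
Joint ranges: [-2.63, 2.63], [-0.92, 2.1], [0.06, 2.66], [-1.3, 4.44], [0, 2.69], [-3.02, 3.02]. Speed limits (rad/s): [2.22, 2.22, 2.79, 3.14, 3.14, 3.14].

## Interface

Orientations are given as [roll, pitch, yaw] about the fixed x, y, z axes, in that order (R = Rz(yaw) Ry(pitch) Rx(roll)).
In Python, from rig import monitor, vision, sign_off, r gives the robot as it stands.
- The arm moves only by the shell command python3 -m inch 'ROWS' [FORCE]. ROWS is JSON, a list of rows, each an object with "dp": the shift along the tool's x, y, z in mm, a list of three; "angular": the turn, a rotation vector about the tool's x, y, z in rad, a list of three; "fingers": the closure in counts, from 0 (fully open) to 255 (shut). A call has 1 to 12 rows; each row is the pose to reach, as a shift and turn from the pose commanded when the call began, along the tool's axes at that moment; what a row does not reach only later rows make up. A row lasts 1/12 s, in which the tool goes at most 41.7 mm and 7.16 degrees, less where a joint would pass 70% of its speed; a pose out of reach is approached as far as the arm can. A call with a gripper value outside its range is refused whole. The fingers move at their own pace and stop on an object; FORCE is the grip in N (left out, the last holds). Time passes only in rows, so rows that repeat a pose let the fingers close. It gives the time, the measured TCP pose, the force and the opening at its end, in the units of the state.
- monitor.sense(): the state, without advancing time (a new reading comes with each control period).
- vision.grab_frame(name): name is "scene" or "side" or "wrist"; returns (picture, depth): 384x512x3 uint8, blue, green, red; 384x512 float32, mm along the optical axis (not along the pixel's ray), 0 where there is no reading.
- vision.camera_params(name): a dict with "fx", "fy", "cx", "cy" (pixels), "R" (3x3) and "t" (3): a world point X has camera coordinates R X + t. Camera axes: x right, y down, z forward; pixel columns grow to the right and rows downward; lengths in mm; the calibration is good to about 2 mm. A picture is of the moment at which its call begins: read the wrist's pose just before it. camera_params takes no time and is no camera call; for the wrist camera it gives the pose at the moment of the call.
- sign_off(): hands the job in, once; it reports no verdict.
The state is a dict: "clock": time; "qpos": joint angles; "qvel": joint speeds; "joint_efforts": joint torques, N m; "eef_pos": TCP position; "tcp_rot": TCP orientation; "contact_force": force on the tool from outside, world axes, zero at the start; "wrist_torque": the same for the moment, N m; "opening": opening from 0.0 (shut) to 1.0 (fully open).
Only numpy, scipy, OpenCV 4.12 (cv2) and the standard library are available. Lean on these libraries where they do the work, as an engineer would, in place of code of your own. Each camera call takes 0.05 s, during which the arm holds its last target.

## Task

Pack the ochre house front with the terracotta roof and the white jar with the blue bands into the empty stretch of the plywood transit crate, in either order, both standing upright on the crate floor and the house square across the crate like the one already packed. Then push the clamp's red grip bar over towards the packed ware, past the last click of its ratchet and on until the arm is against its stop, and finish still pressing it firmly against the stop, so that I can slip the locking pin in: the program ends while holding it, without letting go. Leave the other ware on the table where it stands.

Things in the scene. Friction and masses are not known exactly. Their poses are not given: they have to be found in the camera images.
- house_centre (a point): centre (half-way up) of the loose house front to pack: ceramic block 45 mm thick (its x), 64 mm wide (its y), 90 mm tall (its z), ochre wall, terracotta tiled roof, blue shutters on the front (-x) face; about 0.4 kg; starts standing on the table. In the crate only its upper half stands free of the rim: grip it there, across the 64 mm
- jar_centre (a point): centre of the body (40 mm above its foot) of the loose jar to be packed: white glaze with blue bands, an upright cylinder 62 mm across and 80 mm high, with a 20 mm wide lid knob up to 98 mm; about 0.3 kg; starts standing on the table. Best gripped in its upper half
- crate: low open plywood crate, fixed to the table. Origin at table height under its middle line; x runs along it in the clamping direction, from clamp to far end board; y across; z up. Floor top z = 12 mm; inside y = -40 to +40 mm; side walls 9 mm thick, rim at z = 50 mm. End boards' inner faces at x = -132 mm (82 mm high) and x = +172 mm (70 mm high). Two pieces already stand at the far end, filling it from about x = +60 mm
- block_face (a point): middle of the felt face of the clamp's wooden pressure block (66 mm wide, top at z = 78 mm), which slides straight along the crate as the arm is pushed; at crate x = -74 mm while the clamp is open. Between it and the packed pieces lie about 134 mm free; the two pieces to pack take 107 mm, and the clamp takes up the slack, sliding the row together
- grip_bar (a point): middle of the clamp arm's red grip bar, 22 mm thick, 90 mm long, along crate y, 150 mm from the arm's pivot (crate x = -190 mm, z = 22 mm). Open: bar at crate x = -298 mm, z = 126 mm; at the stop: x = -165 mm, z = 170 mm. Push its back (crate -x) side; space behind and under it is free. Two 20 mm steel flats below it; brass pawl and toothed quadrant on their crate +y side, up to 130 mm from the pivot
- clamp_arm (a joint): angle of the clamp arm, rad: 0 = open (leaning back 0.80 from upright), growing as the bar is pushed towards the ware; lean towards the ware = value - 0.80. A spring pulls it back to 0. Ratchet teeth catch it at about 0.60, 0.73 and (last click) 0.86, to which it falls back if let go. Rigid end stop at 0.97. The push at the bar grows from about 4 N to 8 N at the stop
- pawl (a joint): lift in m of the brass pawl slider that rides over the quadrant's teeth along the arm: 0 = down, up to 0.005 while it climbs a tooth, then it snaps down to 0 behind it (the click)
- pressure_block (a joint): compression in m of the coil spring behind the wooden pressure block: 0 = free; about 0.007 to 0.009 with the full row clamped and the arm at its stop; near 0 if a piece is missing
- house_packed_centre (a point): centre of the house front already packed in the crate (stone-coloured wall, grey roof), 45 x 64 x 90 mm, standing square across the crate; slides a few mm when clamped
- jar_packed_centre (a point): centre of the body (40 mm up) of the white jar with green bands already packed against the far end board, 62 mm across, 98 mm tall
- house_grey_centre (a point): centre of another house front on the table, cream wall, grey roof, green door, 45 x 64 x 90 mm: not to be packed
- jar_brown_centre (a point): centre of the body (40 mm up) of a terracotta-brown jar on the table, 62 mm across, 98 mm tall: not to be packed
- mug: white mug on the table to the left of the clamp, its handle to the left or away from the robot, 76 mm across, 85 mm high; origin under its foot
- bowl: blue bowl on the table right of the crate, 96 mm across, 45 mm high; origin under its foot
Not all that is in view belongs to the job. Leave any yellow look-alike of the part that bears house_centre alone. What is shaped like the part that bears jar_centre but pink is not meant.

How it is judged (in metres and radians):
On the way, in this order (a step that is already met when the one before it is completed fails the run):
1. both pieces stand packed and let go in the crate's empty stretch, the clamp still open (x of house_centre in the frame of crate between -0.06 and 0.07 m and y of house_centre in the frame of crate between -0.013 and 0.013 m and z of house_centre in the frame of crate between 0.051 and 0.063 m and angle between each of house_centre, jar_centre's own z axis and vertical below 0.12 rad and x of jar_centre in the frame of crate between -0.06 and 0.07 m and y of jar_centre in the frame of crate between -0.013 and 0.013 m and z of jar_centre in the frame of crate between 0.046 and 0.058 m and angle between the x axis of house_centre and the x axis of crate, either way round below 0.15 rad and contact force between the fingers and house below 0.5 N and contact force between the fingers and jar below 0.5 N and value of joint clamp_arm below 0.2 rad), for 0.2 s.
2. the arm has been pushed past the last click, the pawl down behind its tooth (value of joint clamp_arm above 0.87 rad and value of joint pawl below 0.002 m), for 0.1 s.
At the end, for the whole second after the job is handed in: Both pieces upright (0.12 rad) on the crate floor (6 mm), 13 mm from its middle line, house square (0.15 rad); packed pieces upright in place; arm past 0.92 rad, pawl down, block spring compressed over 4 mm; fingers press the arm with over 2 N and touch no packed piece; at rest (x of house_centre in the frame of crate between -0.06 and 0.07 m and y of house_centre in the frame of crate between -0.013 and 0.013 m and z of house_centre in the frame of crate between 0.051 and 0.063 m and angle between each of house_centre, jar_centre, house_packed_centre, jar_packed_centre's own z axis and vertical below 0.12 rad and x of jar_centre in the frame of crate between -0.06 and 0.07 m and y of jar_centre in the frame of crate between -0.013 and 0.013 m and z of jar_centre in the frame of crate between 0.046 and 0.058 m and angle between the x axis of house_centre and the x axis of crate, either way round below 0.15 rad and x of house_packed_centre in the frame of crate between 0.06 and 0.11 m and y of house_packed_centre in the frame of crate between -0.013 and 0.013 m and z of house_packed_centre in the frame of crate between 0.051 and 0.063 m and x of jar_packed_centre in the frame of crate between 0.11 and 0.155 m and y of jar_packed_centre in the frame of crate between -0.013 and 0.013 m and z of jar_packed_centre in the frame of crate between 0.046 and 0.058 m and contact force between the fingers and house below 0.5 N and contact force between the fingers and jar below 0.5 N and value of joint clamp_arm above 0.92 rad and value of joint pawl below 0.002 m and value of joint pressure_block above 0.004 m and contact force between the fingers and clamp_arm above 2 N and linear speed of each of house, jar below 0.02 m/s); the arm keeps its last pose, push and grip.
It fails at once if the grey-roofed house front on the table is moved more than 30 mm or tipped (distance of house_grey_centre from where it was at the start of the episode above 0.03 m or angle between house_grey_centre's own z axis and vertical above 0.4 rad).
It fails at once if the brown jar on the table is moved more than 30 mm or tipped (distance of jar_brown_centre from where it was at the start of the episode above 0.03 m or angle between jar_brown_centre's own z axis and vertical above 0.4 rad).
It fails at once if the mug on the table is moved more than 30 mm or tipped (distance of mug from where it was at the start of the episode above 0.03 m or angle between mug's own z axis and vertical above 0.4 rad).
It fails at once if the bowl on the table is moved more than 30 mm or tipped (distance of bowl from where it was at the start of the episode above 0.03 m or angle between bowl's own z axis and vertical above 0.4 rad).
It fails at once if a piece already packed is tipped over or lifted out (angle between any of house_packed_centre, jar_packed_centre's own z axis and vertical above 0.5 rad or height (world z) of any of house_packed_centre, jar_packed_centre above 0.09 m).
It also fails if it takes over 64 s, if anything falls off the work surface, if the arm or the gripper's body presses on something with over 40 N, if the wrist force passes 120 N, or if a joint passes its speed limit or range.

## Working session

There is one attempt and no reset: what is moved stays moved. The work goes in short steps, Python scripts to look and compute and a shell command to move; the robot and the scene stay as the last step left them, time stands still between calls to the robot, and variables do not carry over. Pictures are saved under pics/ and viewed, and the job is handed in when it is done.

```bash
ls; mkdir -p pics; python3 - <<'E'
from rig import monitor, vision, r
import cv2
print(monitor.sense())
for n in ("scene","side","wrist"):
    p,d=vision.grab_frame(n); cv2.imwrite(f"pics/{n}0.png",p)
    import numpy as np
    np.save(f"/tmp/{n}0.npy",d); c=vision.camera_params(n); print(n,c)
print(r.grip_point_offset)
E
```

```text
pics
{'clock': 0.0, 'qpos': array([-2.38353487e-03,  3.53627975e-01,  1.63415694e+00,  1.57099207e-05,
        1.15521894e+00, -2.41823178e-03]), 'qvel': array([-9.95744568e-04, -5.56721097e-05, -8.15887602e-04,  1.08534956e-03,
        6.56036359e-07, -1.76341914e-03]), 'joint_efforts': array([-2.03471049e-03, -6.05236173e+01, -3.42063046e+01, -2.62302356e-04,
        9.48130677e-03,  3.61521288e-06]), 'eef_pos': array([6.24460985e+02, 1.69508948e-02, 1.99364566e+02]), 'tcp_rot': array([-3.14157488e+00,  1.41115882e-03,  2.83569341e-05]), 'contact_force': array([0.29307264, 0.2842919 , 0.14965779]), 'wrist_torque': array([0.01009258, 0.00509087, 0.03839069]), 'opening': 1.0016163643797162}
scene {'fx': 472.5104836559927, 'fy': 472.5104836559927, 'cx': 255.39396304600183, 'cy': 187.46334565793128, 'R': array([[ 0.64194541,  0.76662486, -0.01387129],
       [ 0.59728011, -0.51132226, -0.61790453],
       [-0.48079368,  0.38837593, -0.78613076]]), 't': array([-305.87217171, -255.26221461, 1630.26748988])}
side {'fx': 357.6631259842933, 'fy': 357.6631259842933, 'cx': 253.09438258075141, 'cy': 196.6227473182229, 'R': array([[ 0.93932257, -0.34238479,  0.02111328],
       [-0.18295067, -0.5520827 , -0.81347019],
       [ 0.2901761 ,  0.76024822, -0.58122326]]), 't': array([-493.13625516,  159.45404484,  913.04385168])}
wrist {'fx': 290.3710208934995, 'fy': 290.3710208934995, 'cx': 255.61632824178056, 'cy': 194.68778311356473, 'R': array([[ 9.99999946e-01,  1.32624906e-04, -2.99299760e-04],
       [ 2.19985947e-04, -9.49308056e-01,  3.14347207e-01],
       [-2.42437405e-04, -3.14347256e-01, -9.49308034e-01]]), 't': array([-624.85464891,  -39.92194702,  379.17575137])}
18.700000000000003
```

View pics/scene0.png

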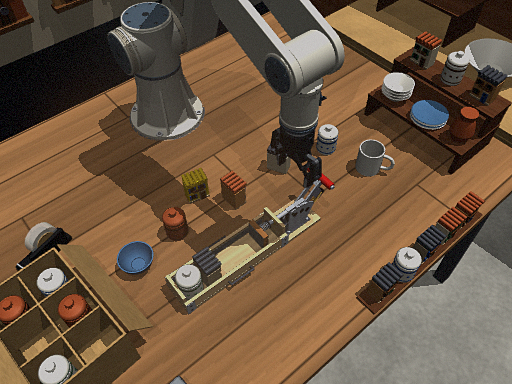

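View pics/side0.png

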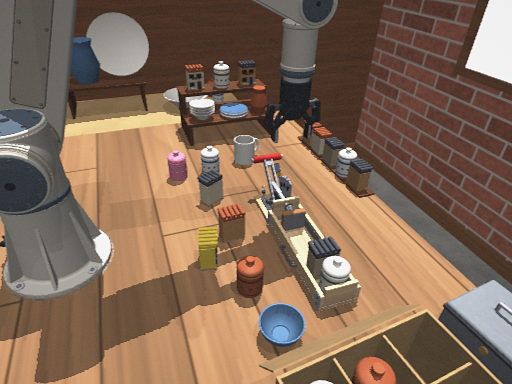

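View pics/wrist0.png

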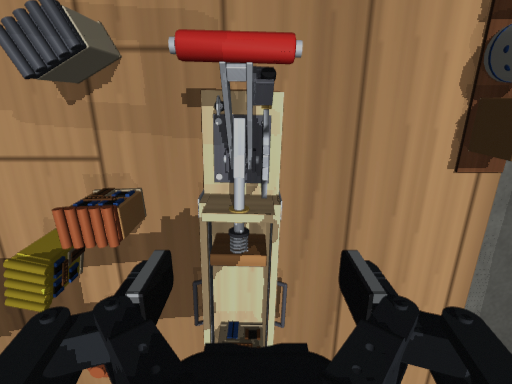

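The candidates, with their pixels:

- **Ochre house:** scene (233,188), side (231,222). The yellow look-alike is at scene (195,185), side (208,247). The grey house is at side (210,188).
- **Blue-banded jar:** scene (328,138), side (210,160). The others are the pink jar at side (177,165), the brown jar at side (250,275), and jars on the shelf, rack and box.

Next I'll check these in close crops and measure.

```bash
cat > h.py <<'E'
import numpy as np, cv2
from rig import vision, monitor
def cloud(p,d,c):
    v,u=np.mgrid[0:d.shape[0],0:d.shape[1]]
    X=np.stack([(u-c['cx'])/c['fx']*d,(v-c['cy'])/c['fy']*d,d],-1)
    W=(X-c['t'])@c['R']
    W[d<=0]=np.nan
    return W
def grab(n,save=None):
    c=vision.camera_params(n); p,d=vision.grab_frame(n)
    if save: cv2.imwrite(f'pics/{save}.png',p)
    return p,d,c,cloud(p,d,c)
def proj(P,c):
    q=c['R']@np.asarray(P,float)+c['t']; return np.array([c['fx']*q[0]/q[2]+c['cx'],c['fy']*q[1]/q[2]+c['cy']])
E
python3 - <<'E'
from h import *
p=cv2.imread('pics/side0.png'); q=cv2.imread('pics/scene0.png')
a=cv2.resize(p[140:280,160:300],None,fx=2.8,fy=2.8,interpolation=cv2.INTER_CUBIC)
b=cv2.resize(q[110:250,200:340],None,fx=2.8,fy=2.8,interpolation=cv2.INTER_CUBIC)
cv2.imwrite('pics/crop0.png',np.hstack([a,b]))
for n in('scene','side'):
    d=np.load(f'/tmp/{n}0.npy'); c=vision.camera_params(n); W=cloud(None,d,c); im=cv2.imread(f'pics/{n}0.png')
    pts={'scene':{'och':(233,186),'yel':(195,183),'jar':(328,138),'bar':(326,181),'jarG':(188,275)},'side':{'och':(231,215),'ochwall':(231,230),'jar':(210,160),'grey':(210,185),'pink':(177,165),'brown':(250,275),'bar':(267,158),'jarG':(336,270)}}[n]
    for k,(u,v) in pts.items(): print(n,k,W[v,u].round(0),im[v,u])
E
```

```text
scene och [459. -65.  91.] [ 41  72 147]
scene yel [ 378. -137.   87.] [24 73 92]
scene jar [494. 274.  81.] [135 145 149]
scene bar [639. 111. 140.] [ 35  37 187]
scene jarG [ 612. -321.  106.] [ 92 104 107]
side och [437. -65.  83.] [ 43  59 107]
side ochwall [434. -74.  38.] [ 52  77 101]
side jar [465. 265.  64.] [124 131 133]
side grey [423. 102.  74.] [61 64 66]
side pink [354. 271.  61.] [ 91  77 123]
side brown [ 417. -272.   76.] [ 54  77 134]
side bar [607. 109. 131.] [ 39  43 159]
side jarG [ 591. -337.   97.] [245 245 245]
```

View pics/crop0.png

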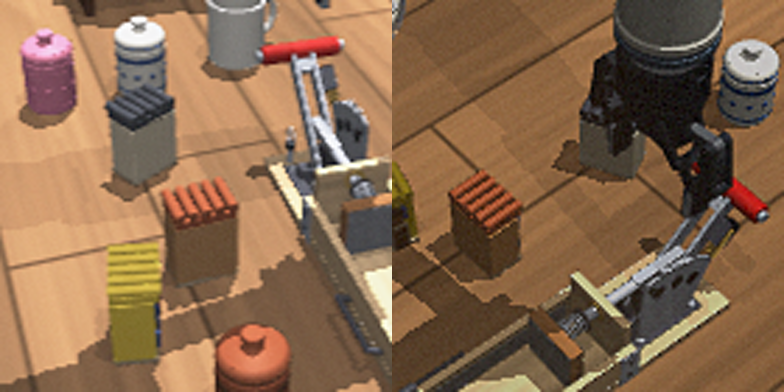

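The left crop shows the ochre house with its terracotta roof at (200,225), distinct from the yellow one at (135,300). The white jar with blue bands is at (140,55), next to the pink one at (48,70). Next come poses from the combined clouds.

```bash
python3 - <<'E'
from h import *
from scipy.optimize import least_squares
C={}
for n in('scene','side','wrist'):
    d=np.load(f'/tmp/{n}0.npy'); c=vision.camera_params(n); C[n]=cloud(None,d,c)
    W=C[n]; m=(abs(W[...,2])<8); print(n,'table z',np.nanmedian(W[...,2][m]))
def near(n,x,y,rad,z0,z1):
    W=C[n].reshape(-1,3); W=W[~np.isnan(W[:,0])]
    return W[(np.hypot(W[:,0]-x,W[:,1]-y)<rad)&(W[:,2]>z0)&(W[:,2]<z1)]
# house footprint
for n in C:
    P=near(n,450,-68,60,15,120)
    if len(P)<20: print(n,len(P));continue
    (ctr,size,ang)=cv2.minAreaRect(P[:,:2].astype(np.float32)); print('house',n,len(P),ctr,size,ang,'zmax',np.percentile(P[:,2],99))
    Q=P[(P[:,2]>20)&(P[:,2]<70)]
    if len(Q)>20: print('  body',cv2.minAreaRect(Q[:,:2].astype(np.float32)))
P=np.vstack([near(n,450,-68,60,15,120) for n in C]); print('all',cv2.minAreaRect(P[:,:2].astype(np.float32)))
# jar
for ns in (['scene'],['side'],['scene','side']):
    P=np.vstack([near(n,480,262,55,15,66) for n in ns])
    f=least_squares(lambda q:np.hypot(P[:,0]-q[0],P[:,1]-q[1])-31,[480,262],loss='soft_l1'); print('jar',ns,len(P),f.x,abs(f.fun).mean())
# bar
for n in C:
    im=cv2.imread(f'pics/{n}0.png'); h=cv2.cvtColor(im,cv2.COLOR_BGR2HSV)
    m=((h[...,0]<6)|(h[...,0]>172))&(h[...,1]>170)&(h[...,2]>90)
    W=C[n]; m&=(np.hypot(W[...,0]-620,W[...,1]-115)<80)&(W[...,2]>90)
    P=W[m]; 
    if len(P): print('bar',n,len(P),P.mean(0),P.min(0),P.max(0),cv2.minAreaRect(P[:,:2].astype(np.float32)))
# crate rim
for n in C:
    W=C[n].reshape(-1,3); W=W[(abs(W[:,2]-50)<4)&(abs(W[:,0]-615)<75)&(W[:,1]<0)&(W[:,1]>-420)]
    print('rim',n,len(W),cv2.minAreaRect(W[:,:2].astype(np.float32)) if len(W)>5 else '')
E
```

```text
scene table z 1.020216220162848
side table z -0.10370321578562611
wrist table z -0.8942022827151174
house scene 654 (443.9395446777344, -52.40654754638672) (66.60018920898438, 48.34126281738281) 1.8535243272781372 zmax 94.15844510547757
  body ((451.9919738769531, -67.89775085449219), (72.16009521484375, 40.13086700439453), 38.07292938232422)
house side 797 (441.37860107421875, -53.082035064697266) (64.57872009277344, 49.907379150390625) 3.9774415493011475 zmax 91.22551876610443
  body ((435.33526611328125, -69.6115493774414), (33.96411895751953, 72.84208679199219), 63.20773696899414)
house wrist 3959 (441.41729736328125, -50.862518310546875) (64.11066436767578, 46.044456481933594) 1.7410305738449097 zmax 89.74278706082828
  body ((449.9195251464844, -38.87283706665039), (34.09386444091797, 72.52178955078125), 60.2686653137207)
all ((443.1573486328125, -52.69865417480469), (67.90763854980469, 50.3244743347168), 2.7593648433685303)
jar ['scene'] 223 [506.39073761 255.75610041] 7.831040244918105
jar ['side'] 213 [461.85796877 245.07418856] 8.450333081539483
jar ['scene', 'side'] 436 [4
[... 393 characters left out ...]
3833 139.07987833] ((609.0687866210938, 114.27658081054688), (17.772478103637695, 84.9312973022461), 88.67218017578125)
bar wrist 3391 [610.16983239 118.75781105 134.5781801 ] [565.0798542  108.38248571 127.10251724] [654.19927779 129.94694609 138.47301047] ((609.8876953125, 119.48294067382812), (20.216833114624023, 89.1719970703125), 88.01945495605469)
rim scene 883 ((603.0347290039062, -181.07467651367188), (359.44384765625, 102.03863525390625), 88.79071044921875)
rim side 773 ((602.297607421875, -180.96925354003906), (363.04327392578125, 100.623779296875), 88.71900939941406)
rim wrist 2344 ((602.95947265625, -141.84127807617188), (217.5078582763672, 100.26001739501953), 88.55326843261719)
```

```bash
python3 -m inch '[{"dp":[-182,52,0],"angular":[0,0,-0.035],"fingers":0},{"dp":[-182,52,0],"angular":[0,0,-0.035],"fingers":0},{"dp":[-182,52,0],"angular":[0,0,-0.035],"fingers":0},{"dp":[-182,52,0],"angular":[0,0,-0.035],"fingers":0},{"dp":[-182,52,0],"angular":[0,0,-0.035],"fingers":0},{"dp":[-182,52,0],"angular":[0,0,-0.035],"fingers":0},{"dp":[-182,52,0],"angular":[0,0,-0.035],"fingers":0}]' 30
cat > look.py <<'E'
from h import *
import sys
n,s=sys.argv[1:3]
st=monitor.sense(); p,d,c,W=grab(n,s); np.savez(f'/tmp/{s}.npz',p=p,d=d,W=W,R=c['R'],t=c['t'])
print(st['clock'],st['eef_pos'].round(1),st['tcp_rot'].round(4))
E
python3 look.py wrist w1; python3 look.py scene s1; python3 - <<'E'
from h import *
for f in('w1','s1'):
    W=np.load(f'/tmp/{f}.npz')['W'].reshape(-1,3)
    P=W[(np.hypot(W[:,0]-442,W[:,1]+52)<55)&(W[:,2]>70)&(W[:,2]<100)]
    print(f,len(P),cv2.minAreaRect(P[:,:2].astype(np.float32)))
E
```

```text
clock: 0.73
eef_pos: [442.4, -52.3, 200.4]
tcp_rot: [3.142, -0.001, 0.034]
contact_force: [0.8, 0.4, 0.8]
opening: 1.002
0.7333 [442.4 -52.3 200.4] [ 3.1415e+00 -8.0000e-04  3.3900e-02]
0.7833 [443.6 -52.1 200.5] [ 3.1415e+00 -1.4000e-03  3.4400e-02]
w1 2677 ((440.45831298828125, -50.92675018310547), (63.3319206237793, 45.68209457397461), 2.2276649475097656)
s1 382 ((443.04266357421875, -52.076297760009766), (65.9549789428711, 47.3173828125), 1.390066146850586)
```

View pics/w1.png

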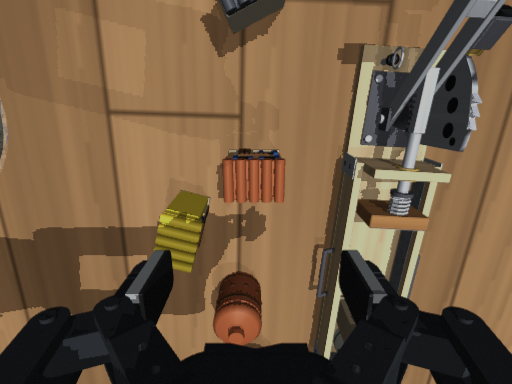

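View pics/s1.png

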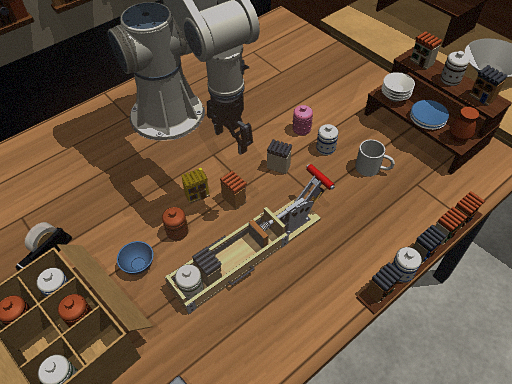

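```bash
python3 -m inch '[{"dp":[-1,0,60],"angular":[0,0,0],"fingers":0},{"dp":[-1,0,110],"angular":[0,0,0],"fingers":0},{"dp":[-1,0,140],"angular":[0,0,0],"fingers":0},{"dp":[-1,0,158],"angular":[0,0,0],"fingers":0},{"dp":[-1,0,158],"angular":[0,0,0],"fingers":0},{"dp":[-1,0,158],"angular":[0,0,0],"fingers":0},{"dp":[-1,0,158],"angular":[0,0,0],"fingers":255},{"dp":[-1,0,158],"angular":[0,0,0],"fingers":255},{"dp":[-1,0,158],"angular":[0,0,0],"fingers":255},{"dp":[-1,0,158],"angular":[0,0,0],"fingers":255},{"dp":[-1,0,158],"angular":[0,0,0],"fingers":255},{"dp":[-1,0,158],"angular":[0,0,0],"fingers":255}]' 40
python3 look.py side d2
python3 - <<'E'
from h import *
from scipy.optimize import least_squares
z=np.load('/tmp/s1.npz');W=z['W'];p=z['p']
c=vision.camera_params('scene')
P=W.reshape(-1,3)
for (lo,hi) in((15,50),(50,76),(76,90),(90,105)):
    Q=P[(np.hypot(P[:,0]-482,P[:,1]-262)<55)&(P[:,2]>lo)&(P[:,2]<hi)]
    print(lo,len(Q),Q.min(0).round(0) if len(Q) else '',Q.max(0).round(0) if len(Q) else '',Q.mean(0).round(1))
# silhouette bounds of jar in scene
from scipy import ndimage
def fit(f,z0,z1,x0):
    W=np.load(f'/tmp/{f}.npz')['W'].reshape(-1,3)
    Q=W[(np.hypot(W[:,0]-x0[0],W[:,1]-x0[1])<50)&(W[:,2]>z0)&(W[:,2]<z1)]
    f2=least_squares(lambda q:np.hypot(Q[:,0]-q[0],Q[:,1]-q[1])-31,x0,loss='soft_l1',f_scale=3); return f2.x,np.abs(f2.fun).mean(),len(Q)
print(fit('s1',15,70,(482,262)),fit('d2',15,70,(482,262)))
E
```

```text
clock: 1.83
eef_pos: [443.6, -52.2, 44.3]
tcp_rot: [3.141, -0.004, 0.035]
contact_force: [-2.4, -0.7, 8.1]
opening: 0.736
1.8333 [443.6 -52.2  44.3] [ 3.141  -0.0036  0.035 ]
15 151 [445. 263.  15.] [504. 312.  50.] [486.9 278.2  33. ]
50 118 [445. 264.  50.] [506. 314.  76.] [487.4 279.6  63.1]
76 188 [445. 264.  76.] [503. 317.  90.] [477.9 287.8  83.6]
90 30 [461. 287.  90.] [494. 306. 104.] [474.1 295.5  97.5]
(array([504.60991888, 254.03167418]), np.float64(7.248019293064182), 239) (array([450.00052793, 245.75877876]), np.float64(4.817192758381246), 172)
```

View pics/d2.png

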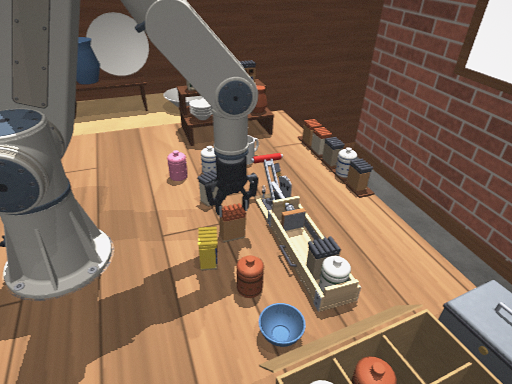

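```bash
python3 -m inch '[{"dp":[0,0,-20],"angular":[0,0,0],"fingers":255},{"dp":[0,0,-60],"angular":[0,0,0],"fingers":255},{"dp":[0,0,-100],"angular":[0,0,0],"fingers":255},{"dp":[0,0,-105],"angular":[0,0,0],"fingers":255},{"dp":[0,0,-105],"angular":[0,0,0],"fingers":255}]'
python3 look.py wrist w3
python3 - <<'E'
from h import *
for f in('s1','d2','w1','w3'):
    z=np.load(f'/tmp/{f}.npz');W=z['W'].reshape(-1,3); print('==',f)
    # wall rims: bins
    R=W[(abs(W[:,2]-50)<3)&(W[:,1]<-60)&(W[:,1]>-330)]
    for nm,x0 in(('L',603-44.5),('R',603+44.5)):
        Q=R[abs(R[:,0]-x0)<9]
        if len(Q)<20: print(nm,len(Q)); continue
        k=np.polyfit(Q[:,1]+180,Q[:,0],1); print(nm,len(Q),'x at y=-180',k[1].round(1),'slope',k[0].round(4), Q[:,0].min().round(1),Q[:,0].max().round(1))
    # packed house top
    Q=W[(W[:,2]>85)&(W[:,2]<110)&(abs(W[:,0]-602)<40)&(W[:,1]<-215)&(W[:,1]>-300)]
    if len(Q)>20: print('packed house',len(Q),cv2.minAreaRect(Q[:,:2].astype(np.float32)))
    Q=W[(W[:,2]>15)&(W[:,2]<78)&(abs(W[:,0]-602)<30)&(W[:,1]<-90)&(W[:,1]>-125)]
    if len(Q)>20: print('block face y min',len(Q),np.percentile(Q[:,1],[2,50,98]))
    Q=W[(abs(W[:,2]-78)<3)&(abs(W[:,0]-603)<30)&(W[:,1]<-60)&(W[:,1]>-125)]
    if len(Q)>10: print('block top y',len(Q),np.percentile(Q[:,1],[2,98]),np.percentile(Q[:,0],[2,98]))
    Q=W[(abs(W[:,2]-12)<4)&(abs(W[:,0]-603)<30)&(W[:,1]<-60)&(W[:,1]>-325)]
    if len(Q)>10: print('floor z',np.median(Q[:,2]),np.percentile(Q[:,1],[1,99]))
    Q=W[(abs(W[:,2]-70)<3)&(abs(W[:,0]-600)<45)&(W[:,1]<-330)&(W[:,1]>-380)]
    if len(Q)>10: print('far board y',np.percentile(Q[:,1],[2,98]))
E
```

```text
clock: 2.3
eef_pos: [444.8, -52.4, 150.8]
tcp_rot: [3.14, -0.008, 0.035]
contact_force: [0.0, 0.3, -3.4]
opening: 0.732
2.3 [444.8 -52.4 150.8] [ 3.1403 -0.0082  0.035 ]
== s1
L 176 x at y=-180 558.6 slope 0.033 549.5 567.0
R 320 x at y=-180 647.9 slope 0.0224 639.0 655.9
packed house 532 ((603.0213623046875, -269.13592529296875), (65.52424621582031, 61.13063430786133), 0.05011295527219772)
block face y min 221 [-122.55962923 -105.53047084  -91.42890688]
block top y 146 [-106.20134975  -63.89901712] [575.57439176 631.01409094]
floor z 12.987469887913974 [-286.25467086  -62.73314349]
far board y [-360.56341387 -334.1734024 ]
== d2
L 304 x at y=-180 558.1 slope 0.0257 549.8 565.9
R 103 x at y=-180 647.6 slope 0.0221 640.9 655.2
packed house 528 ((602.9659423828125, -269.182373046875), (61.044864654541016, 63.268123626708984), 89.80839538574219)
block face y min 367 [-107.86555949 -105.41726964  -91.53690403]
block top y 129 [-107.26763     -65.71019319] [574.63511656 631.06099488]
floor z 12.18230679637256 [-289.92819825  -97.60033364]
far board y [-361.28714136 -334.6954536 ]
== w1
L 1056 x at y=-180 556.6 slope 0.0251 549.5 564.7
R 741 x at y=-180 645.7 slope 0.0247 640.7 653.8
block face y min 586 [-104.75620155  -96.91542176  -90.32865609]
block top y 922 [-103.82317628  -62.96576943] [574.39741433 631.50899638]
floor z 11.16261956644302 [-300.55251987  -63.19040952]
== w3
L 655 x at y=-180 557.6 slope 0.0164 553.5 564.4
R 735 x at y=-180 645.6 slope 0.0243 641.3 653.5
packed house 687 ((588.5978393554688, -245.53900146484375), (43.19367218017578, 25.758852005004883), 15.688336372375488)
block face y min 770 [-104.5122848   -96.66464209  -90.29493004]
block top y 1241 [-103.68286437  -62.76627053] [574.67149304 631.66527645]
floor z 11.151616503930894 [-207.43007163  -63.48637361]
```

View pics/w3.png

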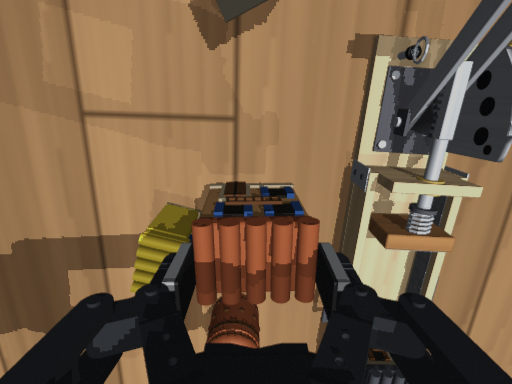

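The house hangs upright and squarely in the jaws, with its roof at (255,260) in the wrist view. Now I carry it over the crate.

```bash
python3 -m inch '[{"dp":[25,27,0],"angular":[0,0,0.01],"fingers":255},{"dp":[50,54,0],"angular":[0,0,0.02],"fingers":255},{"dp":[76,82,0],"angular":[0,0,0.03],"fingers":255},{"dp":[101,109,0],"angular":[0,0,0.04],"fingers":255},{"dp":[126,136,0],"angular":[0,0,0.05],"fingers":255},{"dp":[143,154,0],"angular":[0,0,0.059],"fingers":255},{"dp":[151,163,0],"angular":[0,0,0.059],"fingers":255},{"dp":[151,163,0],"angular":[0,0,0.059],"fingers":255},{"dp":[151,163,0],"angular":[0,0,0.059],"fingers":255}]'
python3 look.py side d4; python3 look.py scene s4
python3 - <<'E'
from h import *
for f in('d4','s4'):
    z=np.load(f'/tmp/{f}.npz');W=z['W']; h=cv2.cvtColor(z['p'],cv2.COLOR_BGR2HSV)
    m=(W[...,2]>100)&(W[...,2]<210)&(abs(W[...,0]-602)<60)&(abs(W[...,1]+210)<40)&(h[...,0]<15)&(h[...,1]>120)
    Q=W[m]; print(f,len(Q),Q.min(0).round(),Q.max(0).round(),cv2.minAreaRect(Q[:,:2].astype(np.float32)))
p=np.load('/tmp/d4.npz')['p'];cv2.imwrite('pics/d4c.png',cv2.resize(p[120:310,220:380],None,fx=3,fy=3))
E
```

```text
clock: 3.1
eef_pos: [597.1, -209.0, 145.1]
tcp_rot: [-3.14, 0.004, -0.024]
contact_force: [-0.8, 1.0, -4.8]
opening: 0.737
3.1 [ 597.1 -209.   145.1] [-3.1402  0.0035 -0.0244]
3.15 [ 596.8 -208.5  145.5] [-3.1402  0.0033 -0.0239]
d4 633 [ 563. -234.  107.] [ 643. -185.  207.] ((602.4926147460938, -210.11000061035156), (80.04682159423828, 48.586273193359375), 1.5371090173721313)
s4 391 [ 565. -232.  104.] [ 638. -187.  209.] ((601.1994018554688, -209.70236206054688), (44.30609893798828, 73.03695678710938), 88.20980834960938)
```

View pics/d4c.png

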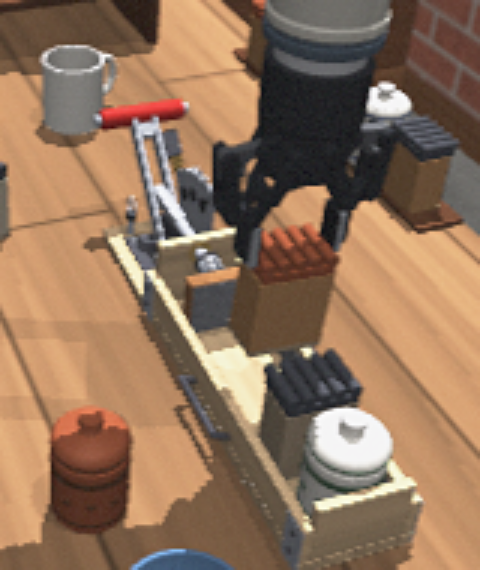

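View pics/s4.png

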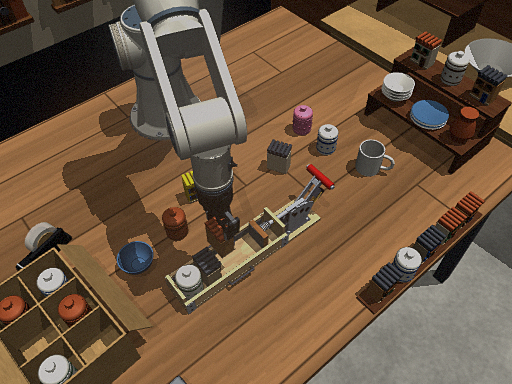

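```bash
python3 look.py wrist w4; python3 - <<'E'
from h import *
print(monitor.sense()['eef_pos'])
for f in('d4','s4','w4'):
    z=np.load(f'/tmp/{f}.npz');W=z['W']; h=cv2.cvtColor(z['p'],cv2.COLOR_BGR2HSV)
    for a,b in((180,215),(110,175)):
        m=(W[...,2]>a)&(W[...,2]<b)&(abs(W[...,0]-602)<60)&(abs(W[...,1]+210)<40)&(h[...,0]<17)&(h[...,1]>110)&(h[...,2]>50)
        m=cv2.morphologyEx(m.astype(np.uint8),cv2.MORPH_OPEN,np.ones((3,3)))>0
        Q=W[m]
        if len(Q)>10: print(f,a,len(Q),Q.min(0).round(),Q.max(0).round(),cv2.minAreaRect(Q[:,:2].astype(np.float32)))
E
```

```text
3.2 [ 596.9 -208.4  146. ] [-3.1405e+00  2.6000e-03 -2.3500e-02]
[ 597.15913767 -208.38474066  146.42414371]
d4 180 361 [ 566. -234.  180.] [ 629. -185.  215.] ((597.211669921875, -209.19544982910156), (48.29655075073242, 62.64657211303711), 89.0244369506836)
d4 110 647 [ 563. -234.  110.] [ 628. -193.  175.] ((587.8556518554688, -226.18911743164062), (34.3221435546875, 74.12872314453125), 58.14073944091797)
s4 180 219 [ 568. -232.  181.] [ 630. -204.  198.] ((598.5728759765625, -218.05789184570312), (27.42061996459961, 62.6740608215332), 88.17217254638672)
s4 110 36 [ 576. -232.  111.] [ 629. -225.  171.] ((602.2897338867188, -228.27703857421875), (53.05997848510742, 6.711390018463135), 0.1920303851366043)
w4 180 9971 [ 565. -231.  180.] [ 630. -183.  194.] ((597.1138305664062, -207.156982421875), (46.36808395385742, 63.50218963623047), 88.30610656738281)
w4 110 877 [ 563. -192.  113.] [ 626. -184.  175.] ((594.7883911132812, -187.92376708984375), (6.977217674255371, 63.282291412353516), 88.79369354248047)
```

View pics/w4.png

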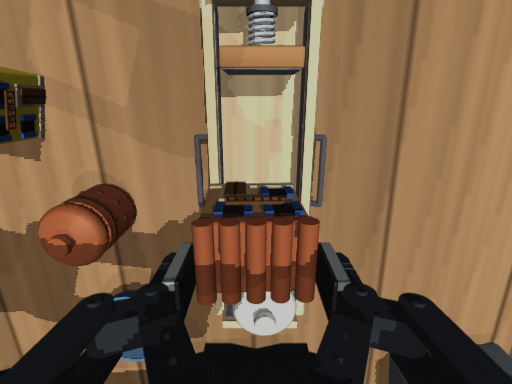

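```bash
python3 -m inch '[{"dp":[4.5,1.5,0],"angular":[0,0,0],"fingers":255},{"dp":[4.5,1.5,15],"angular":[0,0,0],"fingers":255},{"dp":[4.5,1.5,30],"angular":[0,0,0],"fingers":255},{"dp":[4.5,1.5,45],"angular":[0,0,0],"fingers":255},{"dp":[4.5,1.5,45],"angular":[0,0,0],"fingers":255},{"dp":[4.5,1.5,45],"angular":[0,0,0],"fingers":255},{"dp":[4.5,1.5,45],"angular":[0,0,0],"fingers":255}]'
python3 look.py wrist w5;python3 look.py side d5; python3 - <<'E'
from h import *
print(monitor.sense()['eef_pos'],monitor.sense()['contact_force'])
for f in('w5','d5'):
    z=np.load(f'/tmp/{f}.npz');W=z['W']; h=cv2.cvtColor(z['p'],cv2.COLOR_BGR2HSV)
    m=(W[...,2]>130)&(W[...,2]<175)&(abs(W[...,0]-602)<60)&(abs(W[...,1]+210)<40)&(h[...,0]<17)&(h[...,1]>110)&(h[...,2]>50)
    m=cv2.morphologyEx(m.astype(np.uint8),cv2.MORPH_OPEN,np.ones((3,3)))>0
    Q=W[m]; print(f,len(Q),Q.min(0).round(),Q.max(0).round(),cv2.minAreaRect(Q[:,:2].astype(np.float32)))
    W=W.reshape(-1,3)
    R=W[(abs(W[:,2]-50)<3)&(W[:,1]<-110)&(W[:,1]>-330)]
    for x0 in(557.5,647):
        Q=R[abs(R[:,0]-x0)<9]
        if len(Q)>40: k=np.polyfit(Q[:,1]+180,Q[:,0],1);print(len(Q),k)
p=np.load('/tmp/d5.npz')['p'];cv2.imwrite('pics/d5c.png',cv2.resize(p[150:310,220:380],None,fx=3,fy=3))
E
```

```text
clock: 3.83
eef_pos: [603.6, -211.2, 103.1]
tcp_rot: [3.141, -0.001, -0.024]
contact_force: [0.8, 0.2, -3.1]
opening: 0.731
3.8333 [ 603.6 -211.2  103.1] [ 3.1413e+00 -1.0000e-03 -2.3600e-02]
3.8833 [ 603.9 -211.3  103.3] [ 3.141e+00 -1.700e-03 -2.370e-02]
[ 603.89290614 -211.36555855  103.3873885 ] [ 0.32650327 -0.3132551  -3.7734968 ]
w5 10161 [ 572. -234.  130.] [ 636. -186.  151.] ((603.633544921875, -209.8789520263672), (46.53384017944336, 63.50465393066406), 88.66545867919922)
1799 [2.67666845e-02 5.57537829e+02]
1765 [1.89464220e-02 6.46331458e+02]
d5 424 [ 572. -236.  130.] [ 636. -187.  174.] ((604.1149291992188, -211.15884399414062), (48.55939483642578, 64.0401611328125), 88.38805389404297)
259 [2.77608494e-02 5.58255705e+02]
```

View pics/d5c.png

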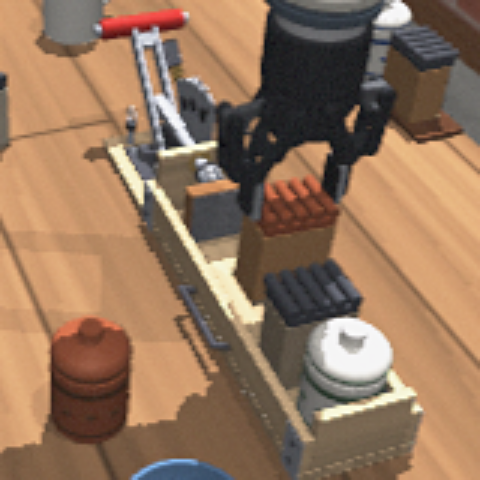

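View pics/w5.png

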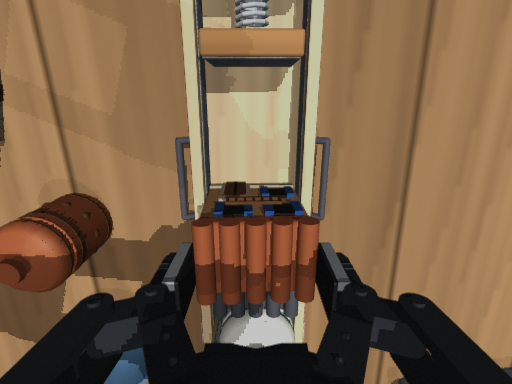

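```bash
python3 -m inch '[{"dp":[-2,-0.5,0],"angular":[0,0,0],"fingers":255},{"dp":[-2,-0.5,10],"angular":[0,0,0],"fingers":255},{"dp":[-2,-0.5,20],"angular":[0,0,0],"fingers":255},{"dp":[-2,-0.5,30],"angular":[0,0,0],"fingers":255},{"dp":[-2,-0.5,38],"angular":[0,0,0],"fingers":255},{"dp":[-2,-0.5,41],"angular":[0,0,0],"fingers":255},{"dp":[-2,-0.5,43],"angular":[0,0,0],"fingers":255},{"dp":[-2,-0.5,43],"angular":[0,0,0],"fingers":255},{"dp":[-2,-0.5,43],"angular":[0,0,0],"fingers":255}]'
python3 -m inch '[{"dp":[0,0,1],"angular":[0,0,0],"fingers":255},{"dp":[0,0,2],"angular":[0,0,0],"fingers":255}]'
```

```text
clock: 4.68
eef_pos: [601.3, -210.8, 59.1]
tcp_rot: [3.142, -0.0, -0.024]
contact_force: [0.8, 0.3, -3.7]
opening: 0.737
clock: 4.85
eef_pos: [601.5, -210.9, 57.6]
tcp_rot: [3.141, -0.001, -0.024]
contact_force: [-0.3, 0.5, -3.9]
opening: 0.736
```

```bash
python3 -m inch '[{"dp":[0,0,1],"angular":[0,0,0],"fingers":255},{"dp":[0,0,1.5],"angular":[0,0,0],"fingers":255},{"dp":[0,0,1.5],"angular":[0,0,0],"fingers":255}]'; python3 -m inch '[{"dp":[0,0,0.7],"angular":[0,0,0],"fingers":255},{"dp":[0,0,1],"angular":[0,0,0],"fingers":255},{"dp":[0,0,1],"angular":[0,0,0],"fingers":255}]'
python3 look.py side d6; python3 -c "
import cv2;p=cv2.imread('pics/d6.png');cv2.imwrite('pics/d6c.png',cv2.resize(p[150:310,220:380],None,fx=3,fy=3))"
```

```text
clock: 5.1
eef_pos: [601.4, -210.9, 56.5]
tcp_rot: [3.141, -0.001, -0.024]
contact_force: [-1.8, 0.0, 4.1]
opening: 0.735
clock: 5.35
eef_pos: [601.4, -211.0, 56.4]
tcp_rot: [3.141, -0.001, -0.024]
contact_force: [-5.1, 0.9, 13.5]
opening: 0.737
5.35 [ 601.4 -211.    56.4] [ 3.1411e+00 -9.0000e-04 -2.3900e-02]
```

View pics/d6c.png

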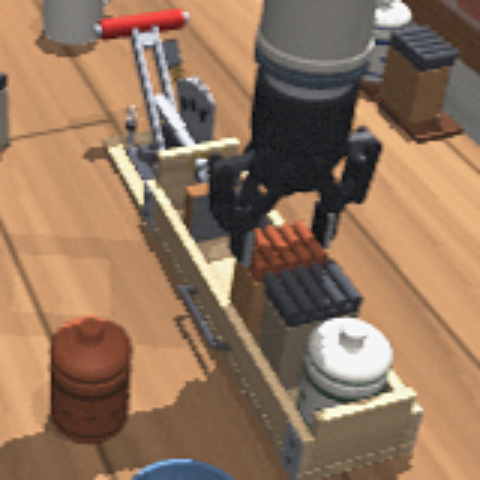

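The house is down on the crate floor, just behind the grey-roofed one: the force turned upward at TCP z 56.5, as predicted. Releasing it and rising.

```bash
python3 -m inch '[{"dp":[0,0,-1],"angular":[0,0,0],"fingers":0},{"dp":[0,0,-1],"angular":[0,0,0],"fingers":0},{"dp":[0,0,-1],"angular":[0,0,0],"fingers":0},{"dp":[0,0,-1],"angular":[0,0,0],"fingers":0},{"dp":[0,0,-1],"angular":[0,0,0],"fingers":0},{"dp":[0,0,-1],"angular":[0,0,0],"fingers":0},{"dp":[0,0,-20],"angular":[0,0,0],"fingers":0},{"dp":[0,0,-60],"angular":[0,0,0],"fingers":0},{"dp":[0,0,-100],"angular":[0,0,0],"fingers":0},{"dp":[0,0,-140],"angular":[0,0,0],"fingers":0},{"dp":[0,0,-150],"angular":[0,0,0],"fingers":0},{"dp":[0,0,-150],"angular":[0,0,0],"fingers":0}]'
python3 look.py wrist w7; python3 look.py side d7; python3 look.py scene s7; python3 - <<'E'
from h import *
for f in('w7','d7','s7'):
    z=np.load(f'/tmp/{f}.npz');W=z['W']; h=cv2.cvtColor(z['p'],cv2.COLOR_BGR2HSV)
    m=(W[...,2]>80)&(W[...,2]<112)&(abs(W[...,0]-602)<50)&(abs(W[...,1]+210)<40)&(h[...,0]<17)&(h[...,1]>110)&(h[...,2]>50)
    m=cv2.morphologyEx(m.astype(np.uint8),cv2.MORPH_OPEN,np.ones((2,2)))>0
    Q=W[m]; print(f,len(Q),Q.min(0).round(),Q.max(0).round(),cv2.minAreaRect(Q[:,:2].astype(np.float32)))
    # jar on table
    Q=W.reshape(-1,3); Q=Q[(np.hypot(Q[:,0]-475,Q[:,1]-288)<55)&(Q[:,2]>15)]
    for lo,hi in((15,78),(76,86),(90,103)):
        q=Q[(Q[:,2]>lo)&(Q[:,2]<hi)]
        if len(q)>5: print('  jar',lo,len(q),q.min(0).round(),q.max(0).round())
E
```

```text
clock: 6.4
eef_pos: [603.5, -211.6, 209.0]
tcp_rot: [3.139, -0.007, -0.024]
contact_force: [0.8, -0.6, -1.3]
opening: 1.005
6.4 [ 603.5 -211.6  209. ] [ 3.1393 -0.007  -0.024 ]
6.45 [ 602.1 -211.   206.2] [ 3.1405 -0.0033 -0.024 ]
6.5 [ 600.9 -210.6  204.3] [ 3.1415e+00 -2.0000e-04 -2.4000e-02]
w7 2684 [nan nan nan] [nan nan nan] ((591.4113159179688, -219.98211669921875), (79.38346862792969, 73.43569946289062), 13.361324310302734)
d7 394 [nan nan nan] [nan nan nan] ((649.4838256835938, -181.6177978515625), (197.3019561767578, 48.78155517578125), 45.19169235229492)
  jar 15 273 [441. 263.  16.] [504. 308.  78.]
  jar 76 110 [443. 265.  76.] [500. 318.  86.]
  jar 90 20 [463. 285.  90.] [480. 305. 101.]
s7 460 [ 540. -234.    8.] [ 633. -158.  107.] ((586.2332153320312, -195.77088928222656), (74.9865493774414, 94.3420181274414), 88.904541015625)
  jar 15 279 [442. 264.  15.] [505. 321.  78.]
  jar 76 160 [443. 264.  76.] [504. 322.  86.]
  jar 90 28 [465. 288.  91.] [482. 307. 103.]
```

View pics/w7.png

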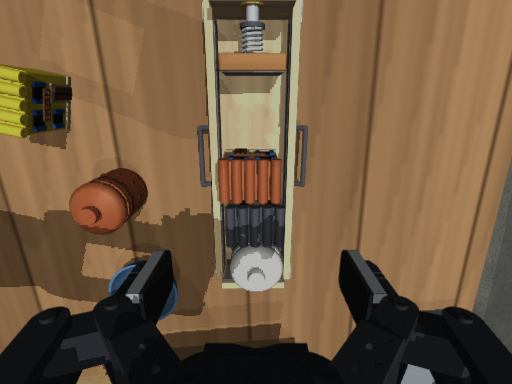

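View pics/s7.png

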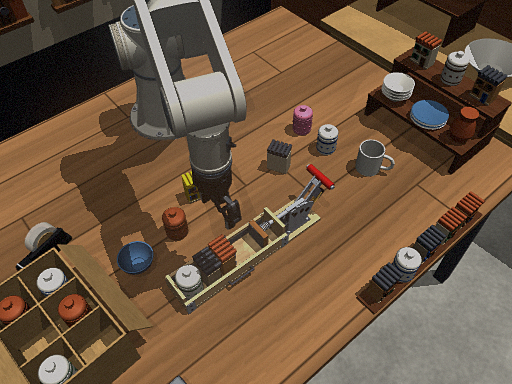

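The house stands square in the crate at wrist (250,180), against the grey row. Now I move to the blue-banded jar, which measures about (473,294).

```bash
python3 -m inch '[{"dp":[-12,-41,0],"angular":[0,0,0],"fingers":0},{"dp":[-23,-81,0],"angular":[0,0,0],"fingers":0},{"dp":[-34,-121,0],"angular":[0,0,0],"fingers":0},{"dp":[-45,-161,0],"angular":[0,0,0],"fingers":0},{"dp":[-56,-201,0],"angular":[0,0,0],"fingers":0},{"dp":[-67,-241,0],"angular":[0,0,0],"fingers":0},{"dp":[-78,-281,0],"angular":[0,0,0],"fingers":0},{"dp":[-90,-321,0],"angular":[0,0,0],"fingers":0},{"dp":[-101,-361,0],"angular":[0,0,0],"fingers":0},{"dp":[-112,-401,0],"angular":[0,0,0],"fingers":0},{"dp":[-123,-441,0],"angular":[0,0,0],"fingers":0},{"dp":[-134,-480,0],"angular":[0,0,0],"fingers":0}]'
python3 -m inch '[{"dp":[-6,-20,0],"angular":[0,0,0],"fingers":0},{"dp":[-6,-20,0],"angular":[0,0,0],"fingers":0},{"dp":[-6,-20,0],"angular":[0,0,0],"fingers":0},{"dp":[-6,-20,0],"angular":[0,0,0],"fingers":0}]'
python3 look.py wrist w8; python3 look.py side d8; python3 - <<'E'
from h import *
z=np.load('/tmp/w8.npz');W=z['W'].reshape(-1,3)
Q=W[(np.hypot(W[:,0]-473,W[:,1]-294)<55)&(W[:,2]>15)]
for lo,hi in((15,76),(74,90),(90,105)):
    q=Q[(Q[:,2]>lo)&(Q[:,2]<hi)]
    if len(q)>5: print('jar',lo,len(q),q.min(0).round(1),q.max(0).round(1),cv2.minEnclosingCircle(q[:,:2].astype(np.float32)))
for nm,x,y in(('grey',440,120),('pink',370,290),('mug',590,270)):
    q=W[(np.hypot(W[:,0]-x,W[:,1]-y)<70)&(W[:,2]>20)&(W[:,2]<110)]
    if len(q)>5: print(nm,len(q),q.min(0).round(),q.max(0).round())
E
```

```text
clock: 7.55
eef_pos: [476.7, 273.8, 202.5]
tcp_rot: [3.14, 0.003, -0.024]
contact_force: [1.7, 0.9, 0.2]
opening: 1.0
clock: 7.88
eef_pos: [472.5, 291.6, 203.1]
tcp_rot: [3.14, 0.002, -0.024]
contact_force: [0.5, -0.4, 0.4]
opening: 1.002
7.8833 [472.5 291.6 203.1] [ 3.1397e+00  2.1000e-03 -2.3600e-02]
7.9333 [472.8 291.3 203.4] [ 3.1401e+00  1.7000e-03 -2.4500e-02]
jar 15 356 [440.  267.7  15.7] [502.1 330.2  76. ] ((471.22235107421875, 298.94049072265625), 31.941667556762695)
jar 74 2277 [440.  267.7  74.1] [500.7 329.4  86.1] ((471.21502685546875, 298.2256164550781), 31.244674682617188)
jar 90 303 [461.  289.3  91.4] [480.2 308.3  98.9] ((470.8114318847656, 298.7967224121094), 9.82441520690918)
grey 3078 [392. 100.  20.] [468. 168.  91.]
pink 3337 [326. 270.  20.] [389. 331.  99.]
mug 1345 [573. 303.  20.] [640. 338.  86.]
```

View pics/w8.png

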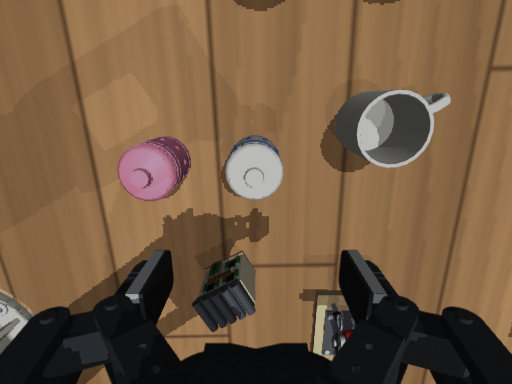

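The jar is at wrist (253,172). It is white with its blue band visible, has clear space around it, and sits at (472,297.5) with radius 31, which fits.

```bash
python3 -m inch '[{"dp":[-0.5,-6,40],"angular":[0,0,0],"fingers":0},{"dp":[-0.5,-6,80],"angular":[0,0,0],"fingers":0},{"dp":[-0.5,-6,120],"angular":[0,0,0],"fingers":0},{"dp":[-0.5,-6,145],"angular":[0,0,0],"fingers":0},{"dp":[-0.5,-6,162],"angular":[0,0,0],"fingers":0},{"dp":[-0.5,-6,162],"angular":[0,0,0],"fingers":0},{"dp":[-0.5,-6,162],"angular":[0,0,0],"fingers":0},{"dp":[-0.5,-6,162],"angular":[0,0,0],"fingers":0}]'
python3 -m inch '[{"dp":[0,0,0],"angular":[0,0,0],"fingers":255},{"dp":[0,0,0],"angular":[0,0,0],"fingers":255},{"dp":[0,0,0],"angular":[0,0,0],"fingers":255},{"dp":[0,0,0],"angular":[0,0,0],"fingers":255},{"dp":[0,0,0],"angular":[0,0,0],"fingers":255},{"dp":[0,0,0],"angular":[0,0,0],"fingers":255}]' 40
python3 look.py side d9
```

```text
clock: 8.65
eef_pos: [473.8, 298.3, 43.7]
tcp_rot: [-3.141, -0.001, -0.025]
contact_force: [-0.6, -0.3, 0.2]
opening: 1.001
clock: 9.15
eef_pos: [472.3, 300.2, 49.0]
tcp_rot: [-3.139, 0.0, -0.025]
contact_force: [-24.9, -4.5, 66.4]
opening: 0.21
9.15 [472.3 300.2  49. ] [-3.1388e+00  1.0000e-04 -2.4900e-02]
```

View pics/d9.png

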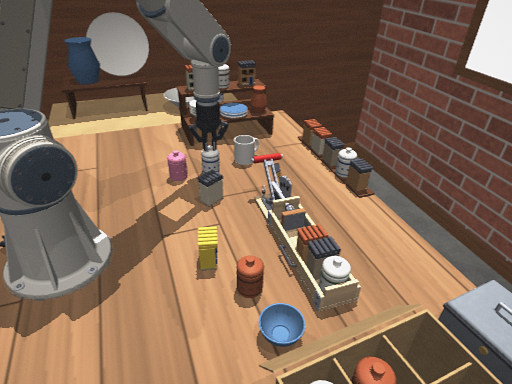

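The jaws slid up over the lid and closed on the knob (opening 0.21), because the open pads stand farther back than I allowed for. I'll open, rise, recheck the jar and grip about 13 mm lower.

```bash
python3 -m inch '[{"dp":[0,0,0],"angular":[0,0,0],"fingers":0},{"dp":[0,0,0],"angular":[0,0,0],"fingers":0},{"dp":[0,0,0],"angular":[0,0,0],"fingers":0},{"dp":[0,0,0],"angular":[0,0,0],"fingers":0},{"dp":[0,0,0],"angular":[0,0,0],"fingers":0},{"dp":[0,0,0],"angular":[0,0,0],"fingers":0},{"dp":[0,0,0],"angular":[0,0,0],"fingers":0},{"dp":[0,0,-30],"angular":[0,0,0],"fingers":0},{"dp":[0,0,-70],"angular":[0,0,0],"fingers":0},{"dp":[0,0,-100],"angular":[0,0,0],"fingers":0},{"dp":[0,0,-100],"angular":[0,0,0],"fingers":0},{"dp":[0,0,-100],"angular":[0,0,0],"fingers":0}]'
python3 look.py wrist w10; python3 look.py side d10;  python3 - <<'E'
from h import *
print(monitor.sense()['eef_pos'])
for f in ('w10','d10'):
  z=np.load(f'/tmp/{f}.npz');W=z['W'].reshape(-1,3)
  Q=W[(np.hypot(W[:,0]-472,W[:,1]-297)<50)&(W[:,2]>15)]
  for lo,hi in((15,60),(60,70),(70,76),(76,80),(80,90),(90,105)):
    q=Q[(Q[:,2]>lo)&(Q[:,2]<hi)]
    if len(q)>5: print(f,'jar',lo,len(q),q.min(0).round(1),q.max(0).round(1),cv2.minEnclosingCircle(q[:,:2].astype(np.float32)))
p=cv2.imread('pics/d10.png');cv2.imwrite('pics/d10c.png',cv2.resize(p[100:220,140:300],None,fx=4,fy=4))
E
```

```text
clock: 10.2
eef_pos: [473.8, 299.2, 144.1]
tcp_rot: [-3.14, -0.003, -0.024]
contact_force: [-0.2, -0.3, 0.6]
opening: 1.001
10.2 [473.8 299.2 144.1] [-3.1397e+00 -2.8000e-03 -2.4000e-02]
10.25 [472.7 298.5 142.6] [-3.1413e+00 -3.0000e-04 -2.4000e-02]
[472.06859845 298.10485086 141.59272885]
w10 jar 15 418 [442.8 310.4  15. ] [499.9 330.2  59.9] ((471.34405517578125, 310.4991149902344), 28.59218978881836)
w10 jar 60 99 [447.1 312.6  60. ] [498.6 329.3  69.4] ((472.8376159667969, 314.984619140625), 25.868267059326172)
w10 jar 70 165 [440.4 267.7  70.9] [502.1 329.5  76. ] ((471.2949523925781, 298.52471923828125), 31.244096755981445)
w10 jar 76 625 [440.6 268.2  76. ] [501.8 329.2  80. ] ((471.20635986328125, 298.5895690917969), 30.912708282470703)
w10 jar 80 2551 [443.6 271.   80. ] [498.8 325.8  86.7] ((471.05413818359375, 298.8221740722656), 28.401426315307617)
w10 jar 90 440 [461.4 289.1  91.6] [480.3 308.2  98.7] ((471.0605773925781, 298.8121337890625), 9.739458084106445)
d10 jar 15 189 [442.3 262.9  15.3] [504.8 300.9  60. ] ((473.41986083984375, 292.71319580078125), 31.678068161010742)
d10 jar 60 45 [442.9 264.2  61. ] [497.2 296.4  70. ] ((470.07952880859375, 285.8668212890625), 27.522417068481445)
d10 jar 70 24 [442.  265.3  70.8] [502.6 298.1  75.9] ((472.34161376953125, 292.50970458984375), 30.821441650390625)
d10 jar 76 29 [442.5 261.7  76.2] [503.1 317.7  79.7] ((471.8041076660156, 293.72271728515625), 32.087188720703125)
d10 jar 80 98 [444.6 265.7  80. ] [500.6 321.6  87.5] ((473.6357116699219, 294.4073791503906), 29.434329986572266)
d10 jar 90 21 [463.2 286.4  93.5] [481.  304.2 100. ] ((471.71160888671875, 295.1507568359375), 9.360509872436523)
```

View pics/w10.png

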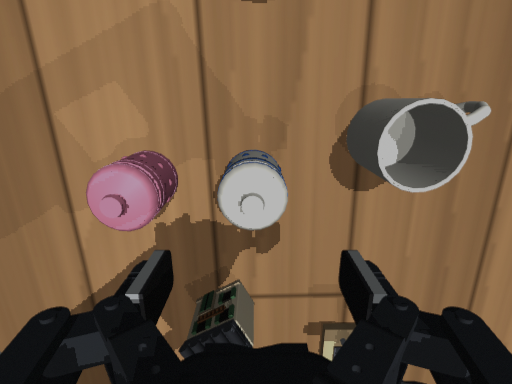

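View pics/d10c.png

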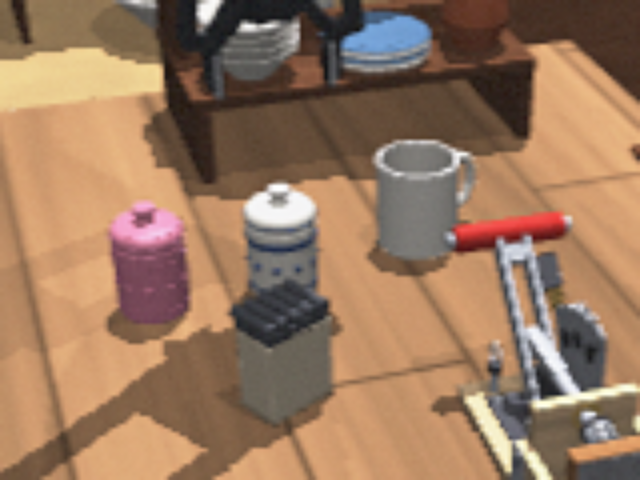

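```bash
python3 - <<'E'
from h import *
p=cv2.imread('pics/d9.png');a=cv2.resize(p[100:200,160:260],None,fx=4,fy=4)
p=cv2.imread('pics/d6.png');b=cv2.resize(p[180:280,250:350],None,fx=4,fy=4)
cv2.imwrite('pics/c9.png',np.hstack([a,b]))
for f,z0,x0,y0 in (('d10',142,472,298),('d4',145.3,597,-208.5),('d7',205,601.5,-211),('d6',56.4,601.4,-211),('d9',49,472.3,300.2)):
  z=np.load(f'/tmp/{f}.npz');W=z['W']; h=cv2.cvtColor(z['p'],cv2.COLOR_BGR2HSV)
  for s in(-1,1):
    m=(s*(W[...,0]-x0)>29)&(s*(W[...,0]-x0)<62)&(abs(W[...,1]-y0)<22)&(W[...,2]<z0+90)&(W[...,2]>z0-25)
    if f in('d4','d6'): m&=h[...,1]<100
    q=W[m]; 
    if len(q): print(f,s,len(q),'tip rel TCP',np.percentile(q[:,2]-z0,[0,2,5,10]).round(1))
E
```

```text
d10 -1 62 tip rel TCP [45.9 47.9 50.1 52.7]
d10 1 62 tip rel TCP [45.8 47.3 49.3 50.7]
d4 -1 176 tip rel TCP [-7.4 27.3 41.5 46. ]
d4 1 169 tip rel TCP [41.1 42.7 44.9 47.1]
d7 -1 147 tip rel TCP [45.6 48.1 51.1 53.5]
d7 1 167 tip rel TCP [45.9 47.9 49.3 52.1]
d6 -1 239 tip rel TCP [-24.8 -24.1 -20.6 -17.1]
d6 1 140 tip rel TCP [40.8 43.3 45.1 48.4]
d9 -1 14 tip rel TCP [-18.3 -17.2 -15.7 -11.3]
d9 1 28 tip rel TCP [16.9 19.1 22.6 26.9]
```

View pics/c9.png

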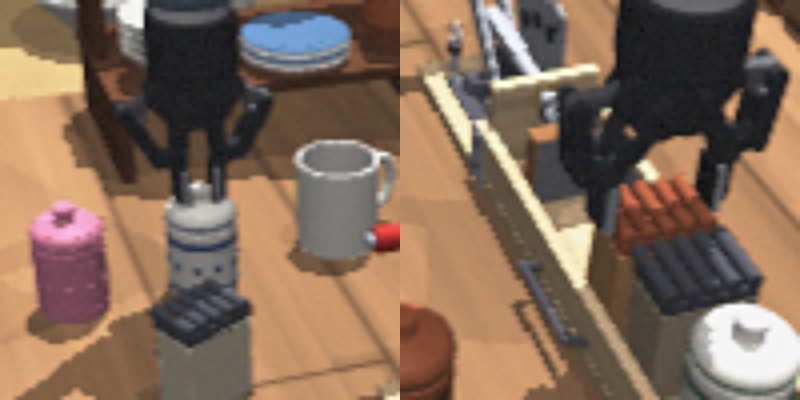

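```bash
python3 - <<'E'
from h import *
for f,z0,x0,y0 in (('w8',203,472.5,291.5),('w10',143.5,473.5,299),('w5',103.2,603.7,-211.2)):
  z=np.load(f'/tmp/{f}.npz');W=z['W']
  m=(abs(W[...,1]-y0)<40)&(abs(W[...,0]-x0)<62)&(abs(W[...,0]-x0)>28)&(W[...,2]>z0-30)
  for s in (-1,1):
    q=W[m&(s*(W[...,0]-x0)>0)]
    if len(q): i=np.argsort(q[:,2])[:60]; print(f,s,len(q),'tip rel',(q[i].mean(0)-[x0,y0,z0]).round(1), (q[:,2].min()-z0).round(1))
for f in('d10',):
    p=cv2.imread(f'pics/{f}.png'); c=vision.camera_params('side')
    for dz in(0,13,30,46):
        for s in(-1,1):
            u,v=proj([472.5+s*44,298.3,142.5+dz],c); cv2.circle(p,(int(u),int(v)),1,(0,0,255),-1)
    cv2.imwrite('pics/t10.png',cv2.resize(p[60:180,150:270],None,fx=4,fy=4,interpolation=cv2.INTER_NEAREST))
E
```

```text
w8 -1 9311 tip rel [-42.4   3.1  45.1] 43.1
w8 1 8981 tip rel [43.1  1.  44.8] 42.4
w10 -1 9267 tip rel [-42.4   2.6  45.4] 43.4
w10 1 9075 tip rel [43.1  0.4 45.7] 43.6
w5 -1 11202 tip rel [-30.7  18.4 -20.9] -29.9
w5 1 11138 tip rel [29.3 18.   5.9] -27.0
```

View pics/t10.png

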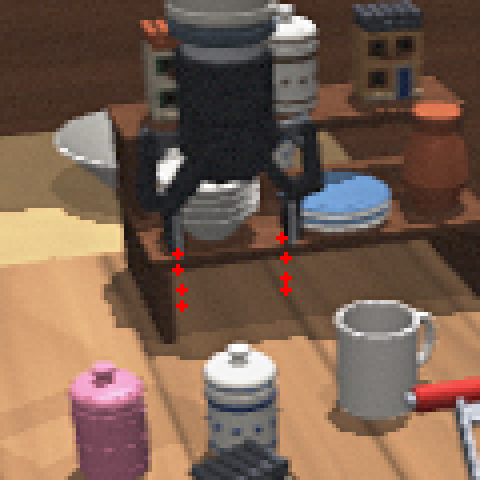

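Both cameras show the real fingertips 43–46 mm behind the reported TCP when open, so about 31 mm when shut rather than 0. So the grasps were about 31 mm higher than computed. I account for that from here: to bring the tips to 43 mm, TCP z must be about 2 mm.

```bash
python3 -m inch '[{"dp":[0,1,35],"angular":[0,0,0],"fingers":0},{"dp":[0,1,70],"angular":[0,0,0],"fingers":0},{"dp":[0,1,100],"angular":[0,0,0],"fingers":0},{"dp":[0,1,120],"angular":[0,0,0],"fingers":0},{"dp":[0,1,130],"angular":[0,0,0],"fingers":0},{"dp":[0,1,138],"angular":[0,0,0],"fingers":0},{"dp":[0,1,138],"angular":[0,0,0],"fingers":0},{"dp":[0,1,138],"angular":[0,0,0],"fingers":0},{"dp":[0,1,138],"angular":[0,0,0],"fingers":0}]'
python3 -m inch '[{"dp":[0,0,0],"angular":[0,0,0],"fingers":255},{"dp":[0,0,0],"angular":[0,0,0],"fingers":255},{"dp":[0,0,0],"angular":[0,0,0],"fingers":255},{"dp":[0,0,0],"angular":[0,0,0],"fingers":255},{"dp":[0,0,0],"angular":[0,0,0],"fingers":255},{"dp":[0,0,0],"angular":[0,0,0],"fingers":255}]' 40
python3 look.py side d11; python3 -c "
import cv2;p=cv2.imread('pics/d11.png');cv2.imwrite('pics/c11.png',cv2.resize(p[100:220,140:260],None,fx=4,fy=4))"
```

```text
clock: 11.05
eef_pos: [473.5, 298.0, 5.6]
tcp_rot: [-3.141, -0.001, -0.024]
contact_force: [-0.3, 0.8, 0.8]
opening: 1.002
clock: 11.55
eef_pos: [473.1, 297.9, 5.8]
tcp_rot: [-3.141, -0.001, -0.024]
contact_force: [-1.0, 0.0, 6.9]
opening: 0.718
11.55 [473.1 297.9   5.8] [-3.1408e+00 -1.0000e-03 -2.4100e-02]
```

View pics/c11.png

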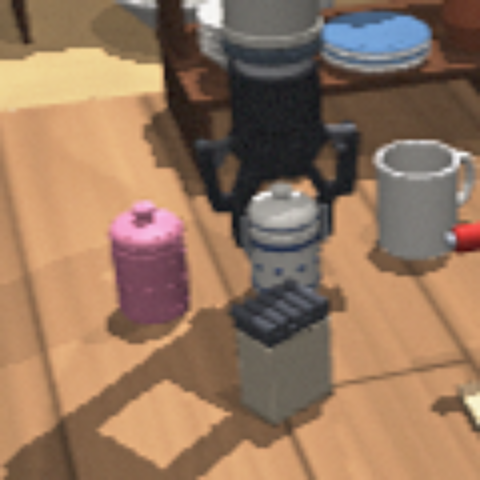

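```bash
python3 -m inch '[{"dp":[0,0,-20],"angular":[0,0,0],"fingers":255},{"dp":[0,0,-55],"angular":[0,0,0],"fingers":255},{"dp":[0,0,-95],"angular":[0,0,0],"fingers":255},{"dp":[0,0,-135],"angular":[0,0,0],"fingers":255},{"dp":[0,0,-170],"angular":[0,0,0],"fingers":255},{"dp":[0,0,-170],"angular":[0,0,0],"fingers":255}]'
python3 -m inch '[{"dp":[7,20,0],"angular":[0,0,0],"fingers":255},{"dp":[19,60,0],"angular":[0,0,0],"fingers":255},{"dp":[32,100,0],"angular":[0,0,0],"fingers":255},{"dp":[44,140,0],"angular":[0,0,0],"fingers":255},{"dp":[57,180,0],"angular":[0,0,0],"fingers":255},{"dp":[70,220,0],"angular":[0,0,0],"fingers":255},{"dp":[82,260,0],"angular":[0,0,0],"fingers":255},{"dp":[95,300,0],"angular":[0,0,0],"fingers":255},{"dp":[108,340,0],"angular":[0,0,0],"fingers":255},{"dp":[121,380,0],"angular":[0,0,0],"fingers":255},{"dp":[134,420,0],"angular":[0,0,0],"fingers":255},{"dp":[140,441,0],"angular":[0,0,0],"fingers":255}]'
python3 -m inch '[{"dp":[0,0,0],"angular":[0,0,0],"fingers":255},{"dp":[0,0,30],"angular":[0,0,0],"fingers":255},{"dp":[0,0,60],"angular":[0,0,0],"fingers":255},{"dp":[0,0,80],"angular":[0,0,0],"fingers":255},{"dp":[0,0,80],"angular":[0,0,0],"fingers":255},{"dp":[0,0,80],"angular":[0,0,0],"fingers":255},{"dp":[0,0,80],"angular":[0,0,0],"fingers":255}]'
python3 look.py wrist w12; python3 look.py side d12; python3 look.py scene s12; python3 - <<'E'
from h import *
s=monitor.sense();print(s['eef_pos'],s['contact_force'])
p=cv2.imread('pics/d12.png');a=cv2.resize(p[150:310,220:380],(480,480));q=cv2.imread('pics/w12.png')
cv2.imwrite('pics/c12.png',a)
E
```

```text
clock: 12.1
eef_pos: [476.3, 299.7, 182.2]
tcp_rot: [-3.135, -0.01, -0.024]
contact_force: [1.4, 1.1, -2.9]
opening: 0.718
clock: 13.1
eef_pos: [602.4, -150.7, 173.9]
tcp_rot: [3.14, -0.0, -0.025]
contact_force: [0.3, -0.5, -3.0]
opening: 0.712
clock: 13.68
eef_pos: [602.8, -146.7, 95.6]
tcp_rot: [3.141, -0.001, -0.024]
contact_force: [0.4, -0.4, -2.8]
opening: 0.712
13.6833 [ 602.8 -146.7   95.6] [ 3.1414e+00 -1.2000e-03 -2.3800e-02]
13.7333 [ 603.2 -146.8   96.2] [ 3.1411e+00 -2.3000e-03 -2.3700e-02]
13.7833 [ 603.3 -146.8   96.3] [ 3.141e+00 -2.700e-03 -2.380e-02]
[ 603.27250941 -146.86196273   96.29238768] [-0.47674026 -0.54539039 -3.18654957]
```

View pics/c12.png

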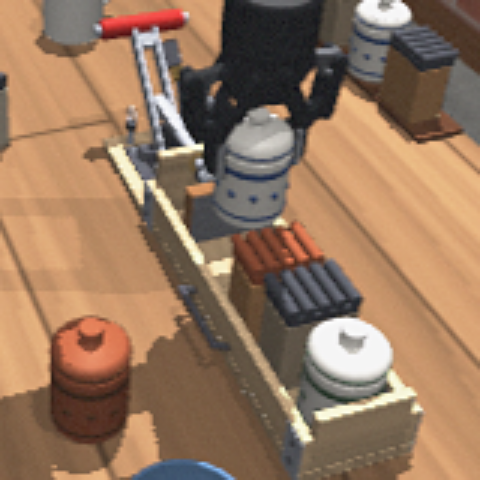

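View pics/w12.png

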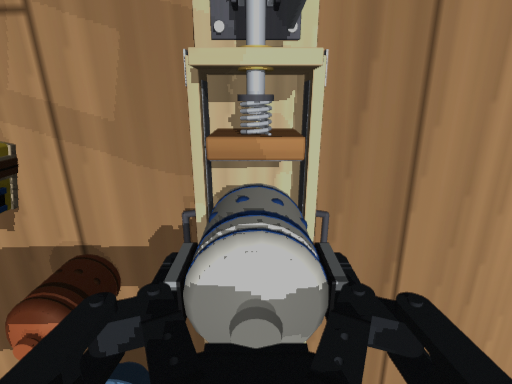

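```bash
python3 - <<'E'
from h import *
for f in ('w12','d12','s12'):
  z=np.load(f'/tmp/{f}.npz');W=z['W'].reshape(-1,3)
  W=W[(np.hypot(W[:,0]-603,W[:,1]+147)<45)]
  for lo,hi in((155,172),(172,178),(181,192)):
    q=W[(W[:,2]>lo)&(W[:,2]<hi)&(abs(W[:,0]-603)<33)]
    if len(q)>5: print(f,lo,len(q),q.min(0).round(1),q.max(0).round(1),'mid',((q.min(0)+q.max(0))/2).round(1))
z=np.load('/tmp/s12.npz');W=z['W'];h=cv2.cvtColor(z['p'],cv2.COLOR_BGR2HSV)
for f in('d12','s12'):
  z=np.load(f'/tmp/{f}.npz');W=z['W'];h=cv2.cvtColor(z['p'],cv2.COLOR_BGR2HSV)
  m=(W[...,2]>88)&(W[...,2]<112)&(abs(W[...,0]-602)<38)&(abs(W[...,1]+210)<36)&(h[...,0]<17)&(h[...,1]>120)&(h[...,2]>50)
  Q=W[m];print(f,len(Q),Q.min(0).round(),Q.max(0).round(),cv2.minAreaRect(Q[:,:2].astype(np.float32)))
  Q=W.reshape(-1,3);Q=Q[(Q[:,2]>55)&(Q[:,2]<80)&(abs(Q[:,0]-602)<25)&(Q[:,1]<-90)&(Q[:,1]>-125)]
  if len(Q): print('block',len(Q),np.percentile(Q[:,1],[2,50]))
p=cv2.imread('pics/s12.png');cv2.imwrite('pics/c12s.png',cv2.resize(p[150:310,150:330],None,fx=3,fy=3))
E
```

```text
w12 155 6841 [ 570.  -166.6  155. ] [ 636.  -114.4  172. ] mid [ 603.  -140.5  163.5]
w12 172 6685 [ 570.1 -162.8  172. ] [ 635.9 -119.7  177.9] mid [ 603.  -141.3  175. ]
w12 181 2230 [ 570.  -150.5  181. ] [ 636.  -129.1  191.8] mid [ 603.  -139.8  186.4]
d12 155 168 [ 571.7 -180.2  155. ] [ 636. -140.  172.] mid [ 603.8 -160.1  163.5]
d12 172 153 [ 570.6 -176.5  172.1] [ 629.6 -133.5  177.9] mid [ 600.1 -155.   175. ]
d12 181 65 [ 570.3 -161.3  181.4] [ 635.8 -137.   191.3] mid [ 603.  -149.2  186.4]
s12 155 105 [ 570.3 -179.9  155.1] [ 634.3 -145.5  172. ] mid [ 602.3 -162.7  163.5]
s12 172 135 [ 572.4 -177.9  172.1] [ 635.4 -140.8  178. ] mid [ 603.9 -159.4  175. ]
s12 181 13 [ 573.9 -159.4  181.7] [ 635.8 -153.8  188.7] mid [ 604.9 -156.6  185.2]
d12 365 [ 567. -239.   88.] [ 631. -188.  105.] ((599.0972290039062, -213.16583251953125), (51.8939208984375, 63.866573333740234), 89.28377532958984)
block 60 [-107.2575046  -104.62609353]
s12 414 [ 568. -235.   89.] [ 632. -187.  107.] ((600.361083984375, -211.262451171875), (45.87701416015625, 63.77701950073242), 88.19041442871094)
block 46 [-107.85424706 -105.00849866]
```

View pics/c12s.png

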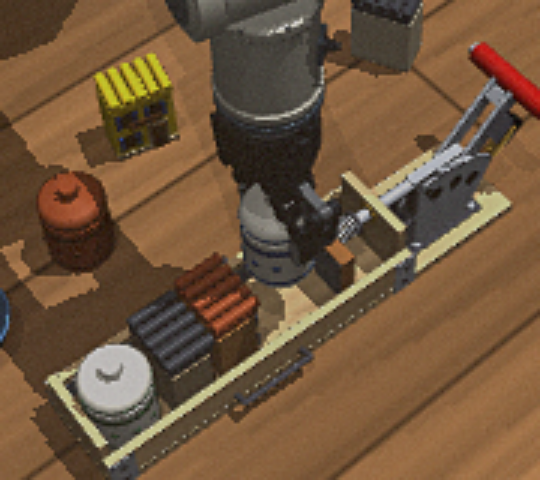

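```bash
python3 - <<'E'
from h import *
for f in ('w12','d12','s12'):
  W=np.load(f'/tmp/{f}.npz')['W'].reshape(-1,3)
  q=W[(abs(W[:,0]-603)<14)&(abs(W[:,1]+147)<20)&(W[:,2]>182)&(W[:,2]<192)]
  print(f,len(q),q.min(0).round(1),q.max(0).round(1))
E
python3 -m inch '[{"dp":[0,0,10],"angular":[0,0,0],"fingers":255},{"dp":[0,0,25],"angular":[0,0,0],"fingers":255},{"dp":[0,0,40],"angular":[0,0,0],"fingers":255},{"dp":[0,0,55],"angular":[0,0,0],"fingers":255},{"dp":[0,0,65],"angular":[0,0,0],"fingers":255},{"dp":[0,0,71],"angular":[0,0,0],"fingers":255},{"dp":[0,0,74],"angular":[0,0,0],"fingers":255},{"dp":[0,0,74],"angular":[0,0,0],"fingers":255},{"dp":[0,0,74],"angular":[0,0,0],"fingers":255}]'
```

```text
w12 1753 [ 593.2 -150.5  182.1] [ 612.7 -135.7  188.1]
d12 40 [ 595.4 -157.3  182. ] [ 613.3 -140.9  190.4]
s12 7 [ 600.6 -157.3  184.4] [ 609.5 -153.8  188.7]
clock: 14.58
eef_pos: [602.6, -146.8, 21.0]
tcp_rot: [3.141, -0.001, -0.024]
contact_force: [0.3, -0.3, -3.5]
opening: 0.716
```

```bash
python3 -m inch '[{"dp":[0,0,1.5],"angular":[0,0,0],"fingers":255},{"dp":[0,0,2.5],"angular":[0,0,0],"fingers":255},{"dp":[0,0,2.5],"angular":[0,0,0],"fingers":255}]'
python3 -m inch '[{"dp":[0,0,0.5],"angular":[0,0,0],"fingers":255},{"dp":[0,0,1],"angular":[0,0,0],"fingers":255},{"dp":[0,0,1],"angular":[0,0,0],"fingers":255}]'
```

```text
clock: 14.83
eef_pos: [602.3, -146.7, 18.4]
tcp_rot: [3.141, -0.001, -0.024]
contact_force: [-0.3, 0.1, -3.5]
opening: 0.717
clock: 15.08
eef_pos: [602.3, -146.8, 17.8]
tcp_rot: [3.141, -0.0, -0.024]
contact_force: [-2.2, 0.4, 4.2]
opening: 0.715
```

Contact at z 17.8, as predicted (5.8 + 12). Opening and rising.

```bash
python3 -m inch '[{"dp":[0,0,0],"angular":[0,0,0],"fingers":0},{"dp":[0,0,0],"angular":[0,0,0],"fingers":0},{"dp":[0,0,0],"angular":[0,0,0],"fingers":0},{"dp":[0,0,0],"angular":[0,0,0],"fingers":0},{"dp":[0,0,0],"angular":[0,0,0],"fingers":0},{"dp":[0,0,0],"angular":[0,0,0],"fingers":0},{"dp":[0,0,-30],"angular":[0,0,0],"fingers":0},{"dp":[0,0,-70],"angular":[0,0,0],"fingers":0},{"dp":[0,0,-110],"angular":[0,0,0],"fingers":0},{"dp":[0,0,-150],"angular":[0,0,0],"fingers":0},{"dp":[0,0,-180],"angular":[0,0,0],"fingers":0},{"dp":[0,0,-180],"angular":[0,0,0],"fingers":0}]'
python3 -m inch '[{"dp":[0,0,0],"angular":[0,0,0],"fingers":0},{"dp":[0,0,0],"angular":[0,0,0],"fingers":0},{"dp":[0,0,0],"angular":[0,0,0],"fingers":0}]'
python3 look.py wrist w13; python3 look.py side d13; python3 look.py scene s13; python3 - <<'E'
from h import *
O=np.array([602.3,-180]); ex=np.array([-.024,-.9997]); ey=np.array([.9997,-.024])
for f in ('w13','d13','s13'):
  z=np.load(f'/tmp/{f}.npz');W=z['W'].reshape(-1,3);h=cv2.cvtColor(z['p'],cv2.COLOR_BGR2HSV).reshape(-1,3)
  x=(W[:,:2]-O)@ex; y=(W[:,:2]-O)@ey
  m=(abs(y)<39)&(x>0)&(x<62)&(W[:,2]>88)&(W[:,2]<112)&(h[:,0]<17)&(h[:,1]>120)&(h[:,2]>50)
  if m.sum()>10: print(f,'house',m.sum(),cv2.minAreaRect(np.c_[x,y][m].astype(np.float32)),W[m,2].max())
  for lo,hi in((80,100),(103,114)):
   m=(abs(y)<39)&(abs(x+33)<40)&(W[:,2]>lo)&(W[:,2]<hi)&(h[:,1]<90)
   if m.sum()>5: print(f,'jar',lo,m.sum(),x[m].min().round(1),x[m].max().round(1),y[m].min().round(1),y[m].max().round(1))
p=cv2.imread('pics/d13.png');q=cv2.imread('pics/s13.png')
cv2.imwrite('pics/c13.png',np.hstack([cv2.resize(p[150:310,220:350],(390,480)),cv2.resize(q[170:310,160:280],(410,480))]))
E
```

```text
clock: 16.08
eef_pos: [605.9, -147.6, 204.5]
tcp_rot: [3.139, -0.011, -0.024]
contact_force: [2.1, -0.6, -0.4]
opening: 1.004
clock: 16.33
eef_pos: [601.0, -146.5, 195.3]
tcp_rot: [-3.141, 0.003, -0.024]
contact_force: [-0.0, 0.4, -0.5]
opening: 1.0
16.3333 [ 601.  -146.5  195.3] [-3.141e+00  2.800e-03 -2.400e-02]
16.3833 [ 601.  -146.4  195.2] [-3.1409e+00  3.1000e-03 -2.4000e-02]
16.4333 [ 601.2 -146.5  195.3] [-3.141e+00  2.900e-03 -2.400e-02]
w13 house 2465 ((33.5546875, -3.2887840270996094), (53.96683120727539, 63.09959030151367), 0.025494594126939774) 102.97133081855378
w13 jar 80 2562 -64.7 -3.1 -31.1 29.7
w13 jar 103 337 -43.9 -24.6 -10.2 8.8
d13 house 356 ((33.5447998046875, -2.4034194946289062), (63.16698455810547, 48.89125442504883), 89.06917572021484) 104.2044090915726
d13 jar 80 273 -59.3 -0.3 -29.7 31.7
d13 jar 103 39 -40.9 -20.9 -8.9 9.4
s13 house 421 ((31.054698944091797, -1.3855552673339844), (45.968170166015625, 64.56757354736328), 0.4173882007598877) 107.12666574548732
s13 jar 80 354 -63.6 -0.6 -31.2 31.8
s13 jar 103 49 -41.5 -15.6 -8.3 11.5
```

View pics/c13.png

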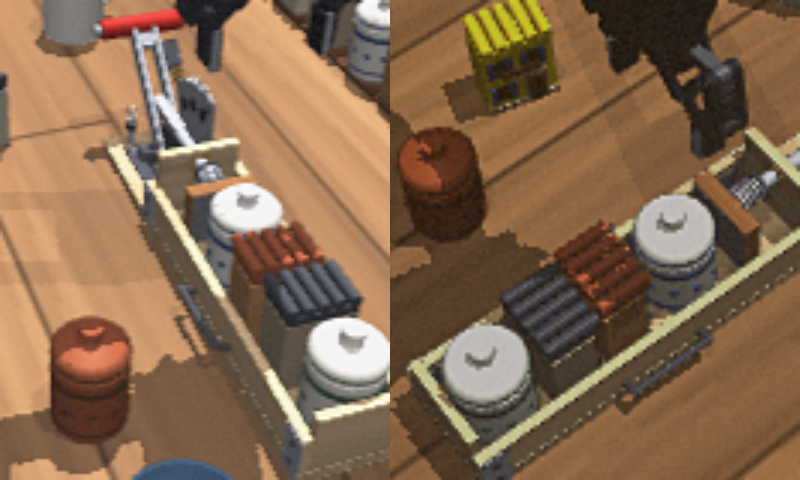

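View pics/w13.png

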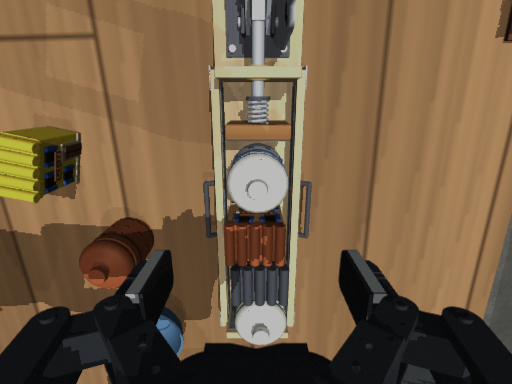

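Both pieces stand packed: house at crate x≈31, y≈-2, and jar at x≈-32, y≈0. In the wrist view the jar is at (257,180) and the house at (255,245), upright and free of the fingers. Next I shut the fingers and go behind the red bar.

```bash
python3 -m inch '[{"dp":[0,-40,0],"angular":[0,0,0],"fingers":0},{"dp":[0,-80,0],"angular":[0,0,0],"fingers":0},{"dp":[0,-120,0],"angular":[0,0,0],"fingers":255},{"dp":[0,-160,0],"angular":[0,0,0],"fingers":255},{"dp":[0,-200,0],"angular":[0,0,0],"fingers":255},{"dp":[1,-240,0],"angular":[0,0,0],"fingers":255},{"dp":[1,-280,0],"angular":[0,0,0],"fingers":255},{"dp":[1,-312,0],"angular":[0,0,0],"fingers":255},{"dp":[1,-322,0],"angular":[0,0,0],"fingers":255},{"dp":[1,-322,0],"angular":[0,0,0],"fingers":255},{"dp":[1,-322,0],"angular":[0,0,0],"fingers":255}]' 60
python3 look.py side d14; python3 look.py scene s14; python3 look.py wrist w14; python3 - <<'E'
from h import *
s=monitor.sense();t=s['eef_pos'];print(t)
for f in('w14','d14','s14'):
  z=np.load(f'/tmp/{f}.npz');W=z['W'];h=cv2.cvtColor(z['p'],cv2.COLOR_BGR2HSV)
  m=((h[...,0]<6)|(h[...,0]>172))&(h[...,1]>150)&(h[...,2]>80)&(np.hypot(W[...,0]-610,W[...,1]-115)<80)&(W[...,2]>100)
  P=W[m]
  if len(P)>10: print(f,'bar',len(P),P.min(0).round(),P.max(0).round(),cv2.minAreaRect(P[:,:2].astype(np.float32)))
  m=(abs(W[...,0]-t[0])<40)&(abs(W[...,1]-t[1])<40)&(W[...,2]>t[2]-20)
  q=W[m]
  if len(q)>30: i=np.argsort(q[:,2])[:40]; print(f,'tips',(q[i].mean(0)-t).round(1),(q[i].min(0)-t).round(1),(q[i].max(0)-t).round(1))
p=cv2.imread('pics/s14.png');cv2.imwrite('pics/c14.png',cv2.resize(p[80:240,230:400],None,fx=3,fy=3))
E
```

```text
clock: 17.4
eef_pos: [610.4, 175.0, 196.2]
tcp_rot: [3.141, 0.001, -0.023]
contact_force: [-0.8, -0.6, 0.4]
opening: 0.001
17.4 [610.4 175.  196.2] [ 3.1407e+00  1.3000e-03 -2.2700e-02]
17.45 [610.5 174.1 196.4] [ 3.1407e+00  1.1000e-03 -2.3900e-02]
17.5 [610.7 173.7 196.6] [ 3.1408e+00  8.0000e-04 -2.4800e-02]
[610.80698674 173.55722288 196.78938953]
w14 bar 948 [564. 111. 125.] [654. 182. 239.] ((610.1442260742188, 146.87777709960938), (69.90283966064453, 89.72525787353516), 88.18192291259766)
w14 tips [ 0.2 12.  35.3] [-6.1 11.  33.9] [ 7.  12.5 36.2]
d14 bar 148 [565. 103. 121.] [652. 122. 140.] ((608.806640625, 112.12782287597656), (86.81910705566406, 18.77768898010254), 0.5670466423034668)
d14 tips [-0.2 -6.4 41.4] [-11.9 -11.7  30.5] [14.6  3.8 47.9]
s14 bar 176 [567. 106. 127.] [655. 126. 142.] ((611.3378295898438, 116.38804626464844), (18.972412109375, 88.20413208007812), 88.84095001220703)
s14 tips [ 5.3 -7.3 43.7] [-10.2 -12.9  31.5] [16.2  6.  49.6]
```

View pics/c14.png

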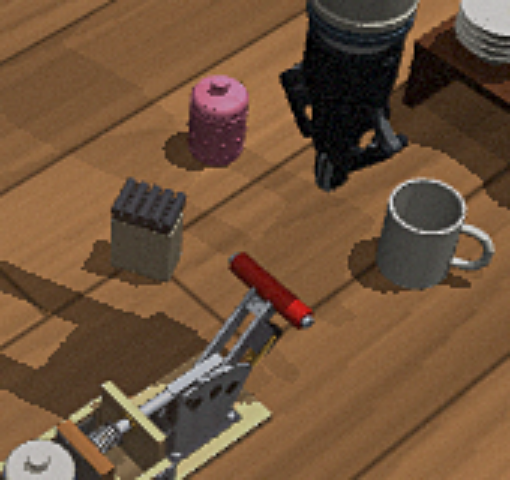

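View pics/w14.png

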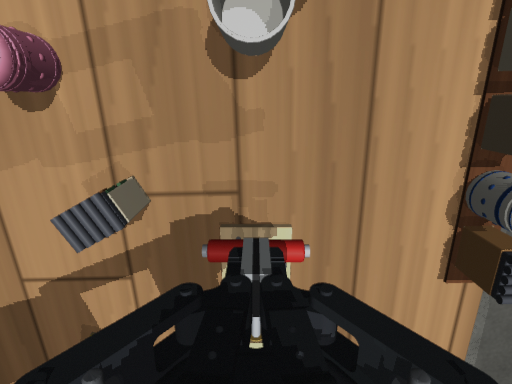

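View pics/d14.png

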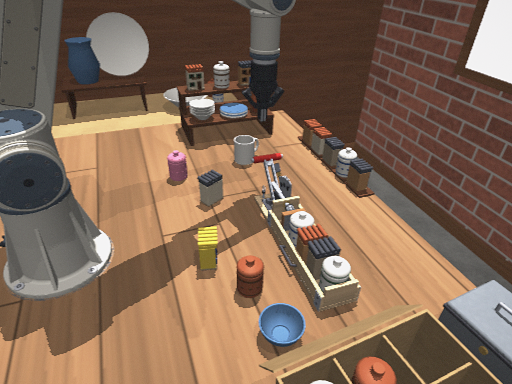

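The fingers are shut behind and above the bar, which runs through (255,250) in the wrist view. The tips are 31–34 mm behind the reported TCP. Going down behind the bar, then closing in.

```bash
python3 -m inch '[{"dp":[0,0,30],"angular":[0,0,0],"fingers":255},{"dp":[0,0,60],"angular":[0,0,0],"fingers":255},{"dp":[0,0,90],"angular":[0,0,0],"fingers":255},{"dp":[0,0,113],"angular":[0,0,0],"fingers":255},{"dp":[0,0,113],"angular":[0,0,0],"fingers":255},{"dp":[0,10,113],"angular":[0,0,0],"fingers":255},{"dp":[0,20,113],"angular":[0,0,0],"fingers":255},{"dp":[0,28,113],"angular":[0,0,0],"fingers":255},{"dp":[0,28,113],"angular":[0,0,0],"fingers":255}]'
python3 look.py side d15; python3 -c "
import cv2;p=cv2.imread('pics/d15.png');cv2.imwrite('pics/c15.png',cv2.resize(p[90:230,210:340],None,fx=4,fy=4))"
```

```text
clock: 18.3
eef_pos: [611.2, 145.1, 86.0]
tcp_rot: [-3.141, -0.002, -0.026]
contact_force: [-0.1, -0.5, 0.2]
opening: -0.001
18.3 [611.2 145.1  86. ] [-3.1415e+00 -2.4000e-03 -2.5700e-02]
```

View pics/c15.png

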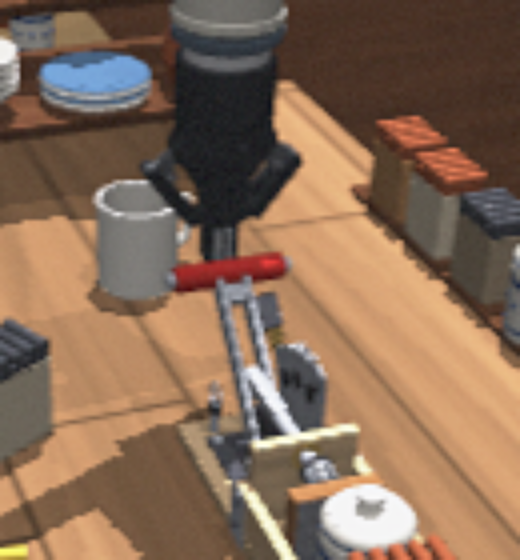

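```bash
python3 -m inch '[{"dp":[0,8,-3],"angular":[0,0,0],"fingers":255},{"dp":[0,16.5,-8],"angular":[0,0,0],"fingers":255},{"dp":[0,22,-12],"angular":[0,0,0],"fingers":255},{"dp":[0,28.5,-17],"angular":[0,0,0],"fingers":255},{"dp":[0,35,-21],"angular":[0,0,0],"fingers":255},{"dp":[0,41,-25],"angular":[0,0,0],"fingers":255},{"dp":[0,48,-28],"angular":[0,0,0],"fingers":255},{"dp":[0,55,-31],"angular":[0,0,0],"fingers":255},{"dp":[0,55,-31],"angular":[0,0,0],"fingers":255}]'
python3 look.py side d16; python3 -c "
import cv2;p=cv2.imread('pics/d16.png');cv2.imwrite('pics/c16.png',cv2.resize(p[90:230,210:340],None,fx=4,fy=4))"
```

```text
clock: 19.1
eef_pos: [610.8, 93.0, 117.8]
tcp_rot: [-3.139, -0.005, -0.024]
contact_force: [1.0, 8.2, 5.4]
opening: -0.003
19.1 [610.8  93.  117.8] [-3.1388 -0.0048 -0.0243]
```

View pics/c16.png

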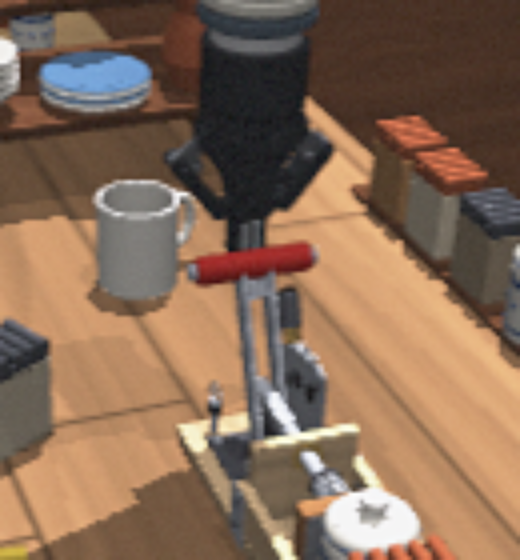

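```bash
python3 -m inch '[{"dp":[0,7,-2.5],"angular":[0,0,0],"fingers":255},{"dp":[0,14,-5],"angular":[0,0,0],"fingers":255},{"dp":[0,21,-7],"angular":[0,0,0],"fingers":255},{"dp":[0,28,-9],"angular":[0,0,0],"fingers":255},{"dp":[0,36,-10.5],"angular":[0,0,0],"fingers":255},{"dp":[0,43,-11.5],"angular":[0,0,0],"fingers":255},{"dp":[0,50,-12],"angular":[0,0,0],"fingers":255},{"dp":[0,56,-12],"angular":[0,0,0],"fingers":255},{"dp":[0,62,-12],"angular":[0,0,0],"fingers":255},{"dp":[0,68,-12],"angular":[0,0,0],"fingers":255},{"dp":[0,68,-12],"angular":[0,0,0],"fingers":255}]'
cat > bar.py <<'E'
from h import *
import sys
tag=sys.argv[1]
s=monitor.sense();print(s['clock'],s['eef_pos'].round(1),s['contact_force'].round(1))
O=np.array([602.3,-180]); ex=np.array([-.024,-.9997]); ey=np.array([.9997,-.024])
for n in('side','scene'):
  p,d,c,W=grab(n,n[0]+tag); h=cv2.cvtColor(p,cv2.COLOR_BGR2HSV)
  x=(W[...,:2]-O)@ex; y=(W[...,:2]-O)@ey
  m=((h[...,0]<6)|(h[...,0]>172))&(h[...,1]>150)&(h[...,2]>70)&(abs(y)<60)&(x>-320)&(x<-130)&(W[...,2]>100)&(W[...,2]<200)
  m&=abs(W[...,2]-np.median(W[...,2][m]))<20
  print(n,'bar pts',m.sum(),'x',np.percentile(x[m],[2,50,98]).round(1),'z',np.percentile(W[...,2][m],[2,50,98]).round(1))
  m=(abs(y)<25)&(x>-100)&(x<-20)&(W[...,2]>60)&(W[...,2]<80)&(h[...,1]<140)
  print('   jar/block x',np.percentile(x[m],[2,98]).round(1) if m.sum() else '')
E
python3 bar.py 17; python3 -c "
import cv2;p=cv2.imread('pics/s17.png');cv2.imwrite('pics/c17.png',cv2.resize(p[90:310,210:360],None,fx=2.7,fy=2.7))"
```

```text
clock: 20.07
eef_pos: [608.4, 24.3, 128.8]
tcp_rot: [-3.14, -0.003, -0.024]
contact_force: [1.1, 1.0, 1.5]
opening: 0.002
20.0667 [608.4  24.3 128.8] [1.1 1.  1.5]
side bar pts 218 x [-185.9 -174.1 -169.9] z [166.9 177.6 183.3]
   jar/block x [-96.6 -41.8]
scene bar pts 203 x [-188.2 -178.6 -172. ] z [174.9 181.9 187.1]
   jar/block x [-98.7 -40.6]
```

```bash
ls -t pics | head -4
```

```text
c17.png
s17.png
c16.png
d16.png
```

View pics/c17.png

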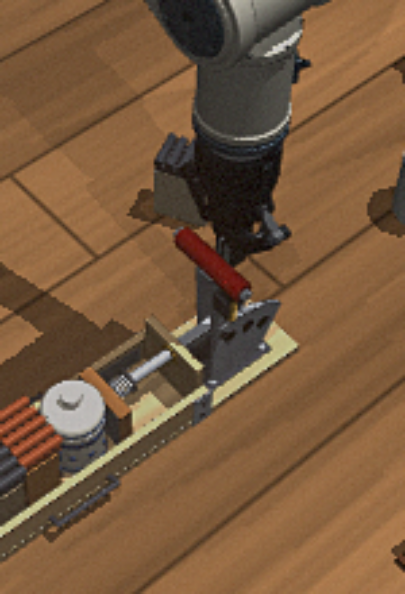

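```bash
python3 -m inch '[{"dp":[0,3,0],"angular":[0,0,0],"fingers":255},{"dp":[0,6,0],"angular":[0,0,0],"fingers":255},{"dp":[0,9,0.5],"angular":[0,0,0],"fingers":255},{"dp":[0,9,0.5],"angular":[0,0,0],"fingers":255}]'
python3 -m inch '[{"dp":[0,3,0.5],"angular":[0,0,0],"fingers":255},{"dp":[0,5,1],"angular":[0,0,0],"fingers":255},{"dp":[0,5,1],"angular":[0,0,0],"fingers":255}]'
sed -i "s/n\[0\]+tag/n+tag/" bar.py; python3 bar.py 18
```

```text
clock: 20.5
eef_pos: [607.5, 15.7, 127.2]
tcp_rot: [-3.14, -0.001, -0.024]
contact_force: [0.5, 5.8, 3.7]
opening: 0.002
clock: 20.75
eef_pos: [607.3, 10.9, 126.2]
tcp_rot: [-3.14, -0.001, -0.024]
contact_force: [0.1, 6.5, 4.1]
opening: -0.002
20.75 [607.3  10.9 126.2] [0.1 6.5 4.1]
side bar pts 216 x [-172.1 -160.9 -156.8] z [165.8 176.6 182.3]
   jar/block x [-99.2 -40.7]
scene bar pts 205 x [-175.5 -164.8 -158.6] z [173.3 180.7 184.9]
   jar/block x [-98.9 -41.3]
```

```bash
python3 -m inch '[{"dp":[0,1.5,0.3],"angular":[0,0,0],"fingers":255},{"dp":[0,3,0.5],"angular":[0,0,0],"fingers":255},{"dp":[0,3,0.5],"angular":[0,0,0],"fingers":255}]'
python3 -m inch '[{"dp":[0,1.5,0],"angular":[0,0,0],"fingers":255},{"dp":[0,2.5,0],"angular":[0,0,0],"fingers":255},{"dp":[0,2.5,0],"angular":[0,0,0],"fingers":255}]'
```

```text
clock: 21.1
eef_pos: [607.3, 8.0, 125.7]
tcp_rot: [-3.14, -0.001, -0.024]
contact_force: [-0.0, 6.4, 4.2]
opening: -0.002
clock: 21.35
eef_pos: [607.2, 7.1, 125.7]
tcp_rot: [-3.138, -0.001, -0.024]
contact_force: [1.1, 13.6, 4.0]
opening: -0.001
```

The force jumps at y 7.1, as predicted for the stop. Pressing a little more and checking.

```bash
python3 -m inch '[{"dp":[0,1,0],"angular":[0,0,0],"fingers":255},{"dp":[0,2,0],"angular":[0,0,0],"fingers":255},{"dp":[0,2,0],"angular":[0,0,0],"fingers":255},{"dp":[0,2,0],"angular":[0,0,0],"fingers":255},{"dp":[0,2,0],"angular":[0,0,0],"fingers":255},{"dp":[0,2,0],"angular":[0,0,0],"fingers":255}]'
python3 bar.py 19; python3 look.py wrist w19; python3 - <<'E'
from h import *
O=np.array([602.3,-180]); ex=np.array([-.024,-.9997]); ey=np.array([.9997,-.024])
for n in ('side','scene'):
  p,d,c,W=grab(n,n+'20');W=W.reshape(-1,3);h=cv2.cvtColor(p,cv2.COLOR_BGR2HSV).reshape(-1,3)
  x=(W[:,:2]-O)@ex; y=(W[:,:2]-O)@ey
  m=(abs(y)<39)&(x>-10)&(x<70)&(W[:,2]>88)&(W[:,2]<112)&(h[:,0]<17)&(h[:,1]>120)&(h[:,2]>50)
  print(n,'house',m.sum(),cv2.minAreaRect(np.c_[x,y][m].astype(np.float32)))
  m=(abs(y)<16)&(abs(x+25)<30)&(W[:,2]>103)&(W[:,2]<114)&(h[:,1]<90)
  print(n,'knob',m.sum(),x[m].min().round(1),x[m].max().round(1),y[m].min().round(1),y[m].max().round(1))
p=cv2.imread('pics/side20.png');q=cv2.imread('pics/scene20.png')
cv2.imwrite('pics/c20.png',np.hstack([cv2.resize(p[120:310,220:350],(390,570)),cv2.resize(q[130:310,160:300],(400,570))]))
print(monitor.sense()['contact_force'])
E
```

```text
clock: 21.85
eef_pos: [607.2, 7.1, 125.7]
tcp_rot: [-3.135, -0.001, -0.025]
contact_force: [1.0, 22.8, 4.1]
opening: -0.0
21.85 [607.2   7.1 125.7] [ 1.  22.8  4.1]
side bar pts 221 x [-167.3 -157.1 -152.9] z [165.2 176.  181.3]
   jar/block x [-97.5 -41.1]
scene bar pts 205 x [-171.9 -161.3 -154.5] z [172.5 180.  184.1]
   jar/block x [-98. -31.]
21.95 [607.2   7.1 125.7] [-3.1353e+00 -1.0000e-03 -2.4500e-02]
side house 329 ((42.2525749206543, -2.3903045654296875), (46.703147888183594, 64.14745330810547), 0.39400845766067505)
side knob 41 -18.8 -2.7 -9.1 9.0
scene house 409 ((39.72505569458008, -2.631946563720703), (65.89073181152344, 49.91725158691406), 89.91184997558594)
scene knob 44 -21.4 -2.3 -7.6 9.1
[ 0.97370043 22.0824931   3.21473025]
```

View pics/c20.png

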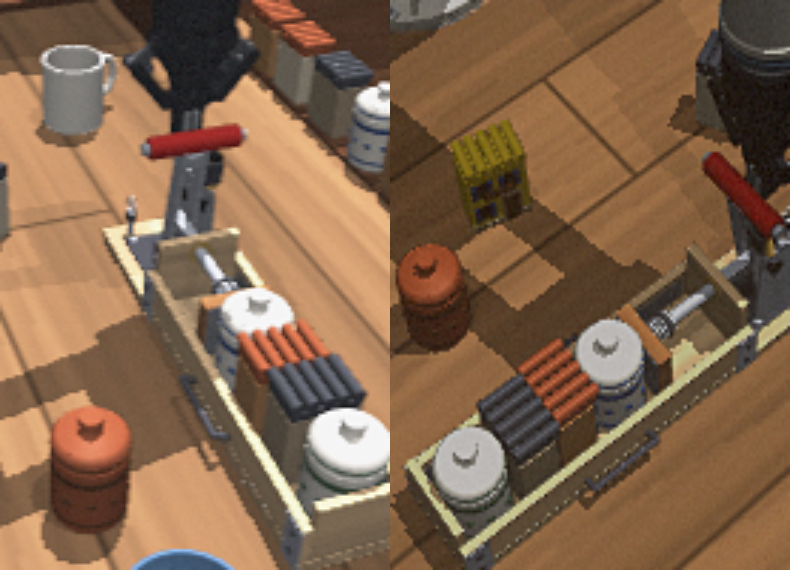

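View pics/w19.png

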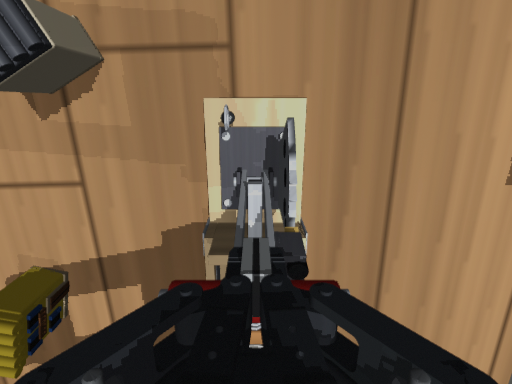

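The row is clamped tight and upright. The bar stays at y 7.1 while the push rose from 13.6 to 22 N, so it is on the rigid stop. Handing in while holding.

```bash
python3 -c "
from rig import sign_off,monitor
s=monitor.sense();print(s['clock'],s['eef_pos'].round(1),s['contact_force'].round(1))
print(sign_off())"
```

```text
22.1 [607.2   7.1 125.7] [ 1.  22.1  3.2]
the job is handed in; nothing more can be done
None
```

I packed the ochre house and the blue-banded jar upright in the crate and pushed the clamp's grip bar over to its stop. I handed the job in at 22.1 s of the 64 s allowed, with the arm still pressing the bar at about 22 N.

**Last checks:**
- **House:** it stands at about crate x 41, y −2.5 mm, and within about 0.4° of square.
- **Jar:** it stands at about x −12, y 0 mm.
- **Row:** it is closed up and upright in both the scene and side views.
- **Arm at its stop:** the fingers stayed at y 7.1 mm while the push rose from 13.6 to 22 N, which matches the expected stop position.
- **Not measured directly:** I could not see the pawl or read the spring compression. I infer both from the arm position and the closed row.

**What disagreed or went wrong:**
- **Fingertip position:** the real fingertips sat about 31–45 mm behind the reported TCP. This made me grip the house only by its roof, though it still went in square.
- **First jar grip:** for the same reason the first try slid up over the lid onto the knob, with 66 N at the wrist. The jar stayed upright, and I gripped it lower on the second try.
- **Cameras:** they disagreed by 2–4 mm on some points.

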